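Find the foam pad that has gone soft and flag it

ROBOT

A 6-joint arm with a two-finger parallel gripper is mounted at the origin on the work surface. World frame = base frame: x ahead of the robot, y to its left, z up, the work surface at z = 0. Lengths are in m, angles in rad, forces in N, time in s.
With the tool pointing down it reaches from about 0.275 to 0.85 m from the base axis. Payload 19 kg.
Tool frame: the origin (TCP) lies at the very end of the fingers, on their centre line; the grasp point (between the pads) lies ctrl.grasp_offset behind it (ctrl.grasp_offset is the distance from the TCP to the grasp point, in m); z points along the fingers, y is the line along which they close (so a half turn about z gives the same grasp; the last joint's range is limited). The gripper opens to 85 mm and grips with 20 to 120 N. Pads are 22 mm wide; open, the fingers measure 114 mm over their backs; the gripper's body (76 mm by 85 mm) begins 54 mm behind the grasp point. The pads swing forward as they close: fully open they stand 13 mm farther back than shut.
Start: joints at [1.166, 0.15, 1.437, -0, 1.554, -0.134], TCP at [0.154, 0.554, 0.231] pointing down, gripper open.
Joint ranges: [-2.8, 2.8], [-0.68, 2.1], [0.12, 2.68], [-1.39, 4.53], [0.16, 2.79], [-2.81, 2.81]. Speed limits (rad/s): [1.89, 1.89, 2.22, 3.01, 3.01, 3.01].

INTERFACE

Orientations are given as a rotation vector (axis times angle).
In Python, from plant import ctrl gives the robot as it stands.
- The arm moves only by the shell command python3 -m jog 'ROWS' [FORCE]. ROWS is JSON, a list of rows, each an object with "dr": the turn, a rotation vector about the tool's x, y, z in rad, a list of three; "xyz": the shift along the tool's x, y, z in m, a list of three; "gripper": the opening in per cent of the stroke, from 0 (shut) to 100 (fully open). In form: [{"dr": [ax, ay, az], "xyz": [dx, dy, dz], "gripper": gripper}, ...]. A call has 1 to 10 rows; each row shifts and turns the commanded pose from where the row before left it, along the tool's axes as they then stand; what a row does not reach is not made up. A row lasts 1/12 s, in which the tool goes at most 41.7 mm and 7.16 degrees, less where a joint would pass 70% of its speed; a pose out of reach is approached as far as the arm can. A call is refused whole if a number of a shift passes 0.0417 or a number of a turn 0.125, either way. A call with a gripper value outside its range is refused whole. The fingers move at their own pace and stop on an object; FORCE is the grip in N (left out, the last holds). Time passes only in rows, so rows that do not move let the fingers close. It gives the time, the measured TCP pose, the force, the opening and the grip force at its end, in the units of the state.
- ctrl.sense(): the state, without advancing time (a new reading comes with each control period).
- ctrl.camera(name): name is "side" or "top"; returns a dict with "color" (384x512x3 uint8, blue, green, red), "fx", "fy", "cx", "cy" (pixels), "R" (3x3) and "t" (3): a world point X has camera coordinates R X + t. Camera axes: x right, y down, z forward; pixel columns grow to the right and rows downward; lengths in m; the calibration is good to about 2 mm. A picture is of the moment at which its call begins. There is no depth.
- ctrl.hand_in(): hands the job in; it is judged then, once.
The state is a dict: "t": time; "joints": joint angles; "qvel": joint speeds; "tau": joint torques, N m; "tcp_pos": TCP position; "eef_rot": TCP orientation; "ft_force": force on the tool from outside, world axes, zero at the start; "wrist_torque": the same for the moment, N m; "grip_width": opening from 0.0 (shut) to 1.0 (fully open); "grip_force": force on a finger pad.
Only numpy, scipy, OpenCV 4.12 (cv2) and the standard library are available. Lean on these libraries where they do the work, as an engineer would, in place of code of your own. Each camera call takes 0.05 s, during which the arm holds its last target. There are 200 camera calls.

TASK

One of the two slow-recovery foam pads in the plywood stands has gone soft. Take the blue firmness gauge out of its dock, lay it down flat on the green cutting mat and let go so that you can take it again across its bar, then press its sprung pin squarely into the middle of the left pad (as seen from the robot) and next the right one, each time until the gauge's nose sits flat against the window frame for about half a second, and read how far the pin is pushed back. Then lay the gauge flat on the mat again and tip the red flag of the softer pad fully over to the back; leave the other flag and the rest of the bench alone.

Things in the scene. Friction and masses are not known exactly. Their poses are not given: they have to be found in the camera images.
- gauge: firmness gauge: square blue bar 40 x 40 x 130 mm with a black middle, about 0.25 kg. Origin at the centre of its flat nose end (the pin end), z axis from the nose to the tail, along the bar. It starts upright in the wooden dock, nose down, tail up at 155 mm above the bench. A steel pin 12 mm thick stands 20 mm out of the nose
- gauge_nose (a point): centre of the gauge's flat nose face, from which the pin sticks out
- gauge_mid (a point): centre of the gauge's bar, 65 mm from the nose and from the tail
- pin (a joint): how far the sprung pin is pushed into the gauge, m: 0 fully out, at most 0.019 (0.4 N per mm, 0.8 N preload). An 18 mm thick indicator rod comes as far out of the tail: first 8 mm red, then green. The rest of the pin's 20 mm is sunk into the foam. With the nose flat on the window frame a sound pad pushes it in about 14 mm (red and green show), a soft one about 5 mm (red alone)
- stand_a: plywood stand, fixed; origin at the centre of its underside, x from its front face (towards the robot) to its back. 80 mm deep (x), 90 wide, 110 tall, flag lever on top. In the front face (x = -40 mm) a 30 mm square window, outlined white, centred 70 mm up, shows a dark grey foam pad 28 mm square, flush, that the pin can dent and that keeps its dent. The stands look the same; the pads' softness differs
- stand_b: plywood stand, fixed; origin at the centre of its underside, x from its front face (towards the robot) to its back. 80 mm deep (x), 90 wide, 110 tall, flag lever on top. In the front face (x = -40 mm) a 30 mm square window, outlined white, centred 70 mm up, shows a dark grey foam pad 28 mm square, flush, that the pin can dent and that keeps its dent. The stands look the same; the pads' softness differs
- window_a (a point): centre of the window in the front face of stand_a, 70 mm above the bench; axes as the stand's (x points into the stand)
- window_b (a point): centre of the window in the front face of stand_b, likewise
- pad_a (a joint): depth of the dent in the pad of stand_a, m: 0 at the start, at most 0.020; after a full test it stays at about 0.015 in the soft pad (which yields at 2.8 N) and 0.006 in the sound one (6.4 N)
- pad_b (a joint): the same for the pad of stand_b
- flag_a (a joint): flag lever on top of stand_a, in rad: 0 leaning towards the front (may start up to 0.1), 1.0 fully over to the back; it stays where left. Pivot 5 mm behind the stand's centre and 132 mm above the bench; a steel rod 80 mm long, 10 mm thick, with a red ball of 26 mm at its end. It takes about 1 N at the ball
- flag_b (a joint): flag lever on top of stand_b, in rad: 0 leaning towards the front (may start up to 0.1), 1.0 fully over to the back; it stays where left. Pivot 5 mm behind the stand's centre and 132 mm above the bench; a steel rod 80 mm long, 10 mm thick, with a red ball of 26 mm at its end. It takes about 1 N at the ball
- flag_a_tip (a point): centre of the red ball of flag_a, about 202 mm above the bench while leaning forward
- flag_b_tip (a point): centre of the red ball of flag_b, likewise
- dock: wooden dock, fixed; origin at the centre of its underside; 80 x 80 mm block 25 mm high with a raised square rim, 62 mm wide over its outside, up to 55 mm high; the pocket inside is 46 mm square and the gauge's nose rests in it 25 mm above the bench (the pin goes down a hole)
- mat_mid (a point): middle of the top of the green cutting mat in front of the stands: 150 mm (x) by 260 mm (y), 4 mm thick, fixed to the bench; axes as the mat's
- paint_jar: bystander, loose, to be left alone: small lidded paint jar, 48 mm across, 60 mm tall
- thread_cone: bystander, loose, to be left alone: cream cone of thread, 64 mm across its foot, 115 mm tall, standing behind the stands
- mug: bystander, loose, to be left alone: white mug, 80 mm across, 90 mm tall
- tape_roll: bystander, loose, to be left alone: orange ring (empty tape core), 72 mm across, 22 mm high, lying flat
- brush: bystander, loose, to be left alone: blue brush, 190 mm long, lying down
- offcut: bystander, loose, to be left alone: round wooden offcut, 44 mm across, 70 mm tall
- hammer: bystander, loose, to be left alone: hammer, 260 mm long, lying down
Mind the look-alikes: they are no part of the job. Leave any yellow look-alike of the gauge alone.

How it is judged:
By the outcome, as a careful person would: the job done as asked, in the order asked, and still so for the second after the job is handed in, with the robot touching nothing.
It also fails if it takes over 72 s, if anything falls off the work surface, if the arm or the gripper's body presses on something with over 40 N, if the wrist force passes 120 N, or if a joint passes its speed limit or range.

## Working session

There is one attempt and no reset: what is moved stays moved. The work goes in short steps, Python scripts to look and compute and a shell command to move; the robot and the scene stay as the last step left them, time stands still between calls to the robot, and variables do not carry over. Pictures are saved under pics/ and viewed, at most 10 in all, crops included, and the job is handed in when it is done.

```bash
ls; mkdir -p pics; cat > h.py <<'E'
import numpy as np,cv2
from plant import ctrl
def snap(n,f):
    c=ctrl.camera(n); cv2.imwrite('pics/'+f,c['color']); np.savez('pics/'+f+'.npz',**{k:c[k] for k in c}); return c
def ray(c,u,v):
    R=np.array(c['R']);t=np.array(c['t']);d=R.T@np.array([(u-c['cx'])/c['fx'],(v-c['cy'])/c['fy'],1]);return -R.T@t,d/np.linalg.norm(d)
def atz(c,u,v,z):
    o,d=ray(c,u,v);return o+d*(z-o[2])/d[2]
def tri(a,pa,b,pb):
    o1,d1=ray(a,*pa);o2,d2=ray(b,*pb);A=np.stack([d1,-d2],1);s=np.linalg.lstsq(A,o2-o1,rcond=None)[0]
    p,q=o1+s[0]*d1,o2+s[1]*d2;return (p+q)/2,np.linalg.norm(p-q)
def proj(c,X):
    p=np.array(c['R'])@np.array(X)+np.array(c['t']);return (c['fx']*p[0]/p[2]+c['cx'],c['fy']*p[1]/p[2]+c['cy'])
E
python3 - <<'E'
from h import *
a=snap('top','t1.png');b=snap('side','s1.png')
im=np.vstack([a['color'],b['color']])
for c in(a,b):print(np.round(c['R'],3).tolist(),np.round(-np.array(c['R']).T@c['t'],3),c['fx'],c['cx'],c['cy'])
print(ctrl.grasp_offset,ctrl.sense())
E
```

```text
pics
[[-0.024, -1.0, 0.016], [-0.986, 0.02, -0.165], [0.165, -0.02, -0.986]] [0.322 0.027 1.461] 483.32105816016866 254.3007996683291 191.9261997017424
[[0.782, -0.623, 0.021], [-0.38, -0.503, -0.776], [0.495, 0.599, -0.63]] [-0.085 -0.795  1.   ] 446.30475001275994 255.58676166402222 186.24683088902165
0.0187 {'t': 0.1, 'joints': array([ 1.16600071e+00,  1.50913014e-01,  1.43794747e+00, -3.73040124e-05,
        1.55381719e+00, -1.34008960e-01]), 'qvel': array([ 4.01170056e-04,  6.59888321e-04, -1.07652001e-03, -2.13767543e-04,
       -1.25023593e-03, -3.20930298e-05]), 'tau': array([ 6.11792668e-03, -7.14389491e+01, -5.71790135e+01, -1.24245180e-04,
        7.31787950e-03,  7.13225404e-05]), 'tcp_pos': array([0.15375207, 0.55382714, 0.23075864]), 'eef_rot': array([-4.24017134e-01, -3.11259098e+00,  1.65832089e-03]), 'ft_force': array([-0.01039411,  0.74302898, -0.65863055]), 'wrist_torque': array([-0.01760822,  0.03203133, -0.00880732]), 'grip_force': 0.0, 'grip_width': 1.0000033090613603}
```

View pics/t1.png

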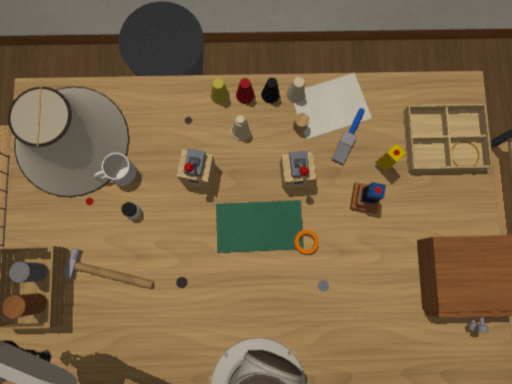

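View pics/s1.png

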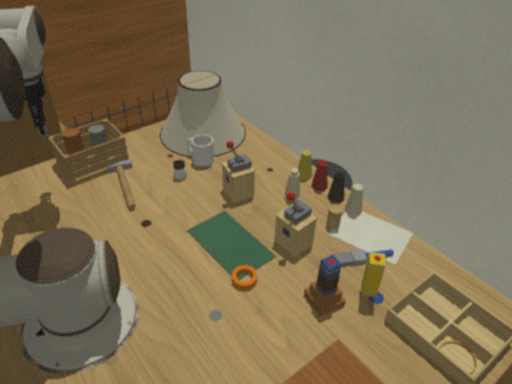

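Top view: stands at (195,165) and (299,170), mat centred (260,227). Two gauge-like bars stand upright: blue at top (374,193)/side (328,275), in the wooden dock, and yellow at top (392,158)/side (373,275), which is the look-alike. The blue one fits the description; I'll confirm it in one enlarged crop.

```bash
python3 - <<'E'
from h import *
a=cv2.imread('pics/t1.png');b=cv2.imread('pics/s1.png')
A=cv2.resize(a[140:260,165:405],(800,400),interpolation=cv2.INTER_CUBIC)[:, :]
t1=cv2.resize(a[145:257,172:402],None,fx=3.4,fy=3.4,interpolation=cv2.INTER_CUBIC)[:,:400*2-18]
# left: top crops (x4), right: side crop (x4)
def cr(i,x,y,w,h,s):return cv2.resize(i[y:y+h,x:x+w],(w*s,h*s),interpolation=cv2.INTER_CUBIC)
im=np.zeros((600,800,3),np.uint8)
im[:300,:300]=cr(a,170,140,50,50,6); im[:300,300:600]=cr(a,275,140,50,50,6)
im[300:,:300]=cr(a,345,165,50,50,6)
im[300:,300:540]=cr(b,215,140,60,75,4); im[300:,540:800]=cr(b,265,185,65,75,4)
im[:300,600:800]=cr(b,300,245,50,75,4)
cv2.imwrite('pics/c1.png',im)
E
```

```text
(no output)
```

View pics/c1.png

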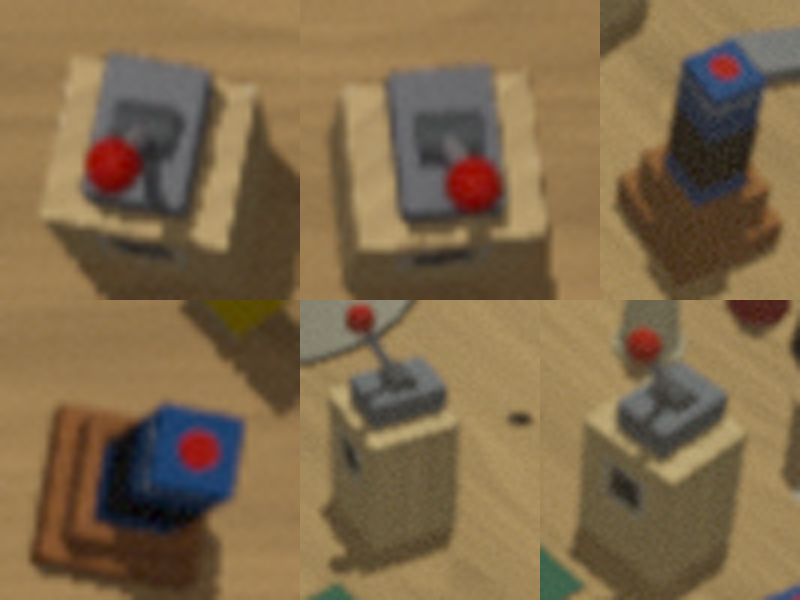

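The crop confirms it: the blue bar with the black middle in the stepped wooden dock is the gauge. Its red indicator is at top (377.6,189.6)/side (330.9,261.6). Now I'll fit the poses from both views.

```bash
cat > fit.py <<'E'
from h import *
from scipy.optimize import least_squares
a=np.load('pics/t1.png.npz');b=np.load('pics/s1.png.npz')
def T(cx,cy,x,y,X,Y,s):return (X+(cx-x+.5)/s-.5,Y+(cy-y+.5)/s-.5)
def fit(obs,p0):
    def f(p):
        c,s=np.cos(p[3]),np.sin(p[3]);r=[]
        for cam,l,uv in obs:
            X=[p[0]+c*l[0]-s*l[1],p[1]+s*l[0]+c*l[1],p[2]+l[2]];r+=list(np.array(proj(cam,X))-uv)
        return r
    o=least_squares(f,p0,loss='soft_l1');return o.x,np.round(f(o.x),1)
tl=lambda x,y:T(x,y,0,0,170,140,6); tr=lambda x,y:T(x,y,300,0,275,140,6)
sa=lambda x,y:T(x,y,300,300,215,140,4); sb=lambda x,y:T(x,y,540,300,265,185,4)
F=dict(fl=(-.04,.045,.11),fr=(-.04,-.045,.11),bl=(.04,.045,.11),br=(.04,-.045,.11),w=(-.04,0,.07))
A=[(a,F['fl'],tl(42,215)),(a,F['fr'],tl(222,248)),(a,F['bl'],tl(72,57)),(a,F['br'],tl(258,86)),
   (b,F['fl'],sa(330,388)),(b,F['fr'],sa(365,434)),(b,F['br'],sa(458,413)),(b,F['w'],sa(350,455))]
B=[(a,F['fl'],tr(360,248)),(a,F['fr'],tr(548,238)),(a,F['bl'],tr(343,86)),(a,F['br'],tr(530,69)),
   (b,F['fl'],sb(587,410)),(b,F['fr'],sb(648,463)),(b,F['br'],sb(745,430)),(b,F['w'],sb(625,487))]
tg=lambda x,y:T(x,y,0,300,345,165,6); sg=lambda x,y:T(x,y,600,0,300,245,4)
h=.02
G=[(a,(0,0,0),tg(198,450)),(a,(h,h,0),tg(163,406)),(a,(h,-h,0),tg(243,419)),(a,(-h,h,0),tg(145,487)),(a,(-h,-h,0),tg(228,502)),
   (b,(0,0,0),sg(726,68)),(b,(-h,h,0),sg(684,63)),(b,(-h,-h,0),sg(719,88)),(b,(h,-h,0),sg(765,70)),(b,(h,h,0),sg(735,42))]
if __name__=='__main__':
    for n,o in(('A',A),('B',B),('G',G)):
        p,r=fit(o,[.5,0,0,0]);print(n,np.round(p,4),r.tolist())
        c,s=np.cos(p[3]),np.sin(p[3])
        if n!='G':print(' window',p[0]-.04*c,p[1]-.04*s)
    print('ballA',tri(a,tl(113,165),b,sa(360,317)),'ballB',tri(a,tr(473,185),b,sb(645,345)))
    for uv in((216,206),(301,201),(303,249),(217,252)):print('mat',np.round(atz(a,*uv,.004),3))
    print('tape',atz(a,307,242,.022))
E
python3 fit.py
```

```text
A [ 0.6286  0.1677  0.0089 -0.1966] [-0.6, 0.1, 0.8, 0.0, 0.0, -0.7, 0.1, -0.1, -1.4, -1.0, 1.1, 2.2, -0.0, 1.0, -0.7, -1.0]
 window 0.5893391042773367 0.17551191949070338
B [ 0.6186 -0.1291  0.0077  0.0454] [-0.4, -0.0, -0.1, -0.4, 0.3, -0.4, 0.4, 0.4, -1.6, 0.3, 5.0, 3.7, 0.2, -0.5, -1.3, -0.9]
 window 0.5785956162786353 -0.13088738253970056
G [ 0.5403 -0.3392  0.155  -0.2058] [-0.1, -0.1, -0.4, -1.1, 0.6, -0.7, 0.6, -0.6, 1.1, -0.4, -0.8, 0.3, -1.4, -1.3, -1.2, 3.6, 0.7, 2.7, -1.0, -1.2]
ballA (array([0.60240509, 0.17365516, 0.20884397]), np.float64(0.0017992545350274233)) ballB (array([ 0.58850833, -0.13144636,  0.20549112]), np.float64(0.0030025234250799808))
mat [0.525 0.115 0.004]
mat [ 0.535 -0.145  0.004]
mat [ 0.389 -0.145  0.004]
mat [0.386 0.113 0.004]
tape [ 0.40841448 -0.15552058  0.022     ]
```

```bash
cat >> h.py <<'E'
from scipy.spatial.transform import Rotation as Ro
def tool(az,th,flip=None):
    "tool z = horizontal azimuth az leaning th from straight down; y horizontal (two options: sign)"
    z=np.array([np.sin(th)*np.cos(az),np.sin(th)*np.sin(az),-np.cos(th)]);y=np.array([-np.sin(az),np.cos(az),0])*(flip or 1)
    return np.stack([np.cross(y,z),y,z],1)
def plan(R1,p1,g=0):
    "rotate first, then shift; g: 1 if p1 is the grasp point"
    s=ctrl.sense();R0=Ro.from_rotvec(s['eef_rot']).as_matrix();p0=s['tcp_pos']
    p1=np.array(p1)+ (R1[:,2]*ctrl.grasp_offset if g else 0)
    dr=Ro.from_matrix(R0.T@R1).as_rotvec();sh=R1.T@(p1-p0);shb=R0.T@(p1-p0)
    print('dr',dr.round(4),'rows>=',np.ceil(np.linalg.norm(dr)/.125),'| shift after turn',sh.round(4),'| shift before turn',shb.round(4),'rows',np.ceil(np.linalg.norm(sh)/.0417))
E
python3 - <<'E'
from h import *
s=ctrl.sense();print(Ro.from_rotvec(s['eef_rot']).as_matrix().round(3))
a=-.206;X=np.array([np.cos(a),np.sin(a),0]);g=np.array([.5403,-.3392,.118])-.008*X
for f in(1,-1):
    R=tool(a,np.radians(40),f);print(f);plan(R,g-R[:,2]*.11,1);plan(R,g,1)
E
```

```text
[[-0.964  0.267 -0.   ]
 [ 0.267  0.964 -0.001]
 [ 0.    -0.001 -1.   ]]
1
dr [-0.0236 -0.698  -0.0618] rows>= 6.0 | shift after turn [-0.3512 -0.7951  0.3506] | shift before turn [-0.5448 -0.7614  0.0436] rows 23.0
dr [-0.0236 -0.698  -0.0618] rows>= 6.0 | shift after turn [-0.3512 -0.7951  0.4606] | shift before turn [-0.6154 -0.7567  0.1278] rows 24.0
-1
dr [-1.0539  0.0357  2.895 ] rows>= 25.0 | shift after turn [0.3512 0.7951 0.3506] | shift before turn [-0.5448 -0.7614  0.0436] rows 23.0
dr [-1.0539  0.0357  2.895 ] rows>= 25.0 | shift after turn [0.3512 0.7951 0.4606] | shift before turn [-0.6154 -0.7567  0.1278] rows 24.0
```

```bash
R='x'; 
python3 -m jog '[{"dr":[0,0,0],"xyz":[-0.018,-0.0254,0],"gripper":100},{"dr":[0,0,0],"xyz":[-0.018,-0.0254,0],"gripper":100},{"dr":[0,0,0],"xyz":[-0.018,-0.0254,0],"gripper":100},{"dr":[0,0,0],"xyz":[-0.018,-0.0254,0],"gripper":100},{"dr":[0,0,0],"xyz":[-0.018,-0.0254,0],"gripper":100},{"dr":[0,0,0],"xyz":[-0.018,-0.0254,0],"gripper":100},{"dr":[0,0,0],"xyz":[-0.018,-0.0254,0],"gripper":100},{"dr":[0,0,0],"xyz":[-0.018,-0.0254,0],"gripper":100},{"dr":[0,0,0],"xyz":[-0.018,-0.0254,0],"gripper":100},{"dr":[0,0,0],"xyz":[-0.018,-0.0254,0],"gripper":100}]'
python3 -m jog '[{"dr":[0,0,0],"xyz":[-0.018,-0.0254,0],"gripper":100},{"dr":[0,0,0],"xyz":[-0.018,-0.0254,0],"gripper":100},{"dr":[0,0,0],"xyz":[-0.018,-0.0254,0],"gripper":100},{"dr":[0,0,0],"xyz":[-0.018,-0.0254,0],"gripper":100},{"dr":[0,0,0],"xyz":[-0.018,-0.0254,0],"gripper":100},{"dr":[0,0,0],"xyz":[-0.018,-0.0254,0],"gripper":100},{"dr":[0,0,0],"xyz":[-0.018,-0.0254,0],"gripper":100},{"dr":[0,0,0],"xyz":[-0.018,-0.0254,0],"gripper":100},{"dr":[0,0,0],"xyz":[-0.018,-0.0254,0],"gripper":100},{"dr":[0,0,0],"xyz":[-0.018,-0.0254,0],"gripper":100}]'
python3 -m jog '[{"dr":[0,0,0],"xyz":[-0.018,-0.0254,0],"gripper":100},{"dr":[0,0,0],"xyz":[-0.018,-0.0254,0],"gripper":100},{"dr":[-0.003,-0.09,-0.008],"xyz":[-0.018,-0.0254,0],"gripper":100},{"dr":[-0.003,-0.09,-0.008],"xyz":[-0.018,-0.0254,0],"gripper":100},{"dr":[-0.003,-0.09,-0.008],"xyz":[0,-0.0254,0],"gripper":100},{"dr":[-0.003,-0.09,-0.008],"xyz":[0,-0.0254,0],"gripper":100},{"dr":[-0.003,-0.09,-0.008],"xyz":[0,-0.0254,0],"gripper":100},{"dr":[-0.003,-0.09,-0.008],"xyz":[0,-0.0254,0],"gripper":100},{"dr":[-0.003,-0.09,-0.008],"xyz":[0,-0.0254,0],"gripper":100},{"dr":[-0.003,-0.068,-0.008],"xyz":[0,-0.0254,0],"gripper":100}]'
cat > pg.py <<'E'
from h import *
a=-.206;X=np.array([np.cos(a),np.sin(a),0]);g=np.array([.5403,-.3392,.118])-.008*X
R=tool(a,np.radians(40));plan(R,g-R[:,2]*.11,1);plan(R,g,1);print(ctrl.sense()['joints'].round(2))
E
python3 pg.py
```

```text
t: 0.93
tcp_pos: [0.2592, 0.2597, 0.2311]
eef_rot: [-0.423, -3.113, 0.0]
ft_force: [1.5, 0.1, 0.4]
grip_width: 1.002
grip_force: 0.0
t: 1.77
tcp_pos: [0.3648, -0.0334, 0.2313]
eef_rot: [0.425, 3.113, -0.0]
ft_force: [1.1, 0.6, -0.0]
grip_width: 1.001
grip_force: 0.0
t: 2.6
tcp_pos: [0.3729, -0.2916, 0.2322]
eef_rot: [0.252, 2.45, -0.089]
ft_force: [1.2, 0.7, -0.5]
grip_width: 0.997
grip_force: 0.0
dr [ 0.0008 -0.017   0.0005] rows>= 1.0 | shift after turn [-0.0535 -0.0123  0.1026] | shift before turn [-0.0552 -0.0124  0.1017] rows 3.0
dr [ 0.0008 -0.017   0.0005] rows>= 1.0 | shift after turn [-0.0535 -0.0123  0.2126] | shift before turn [-0.0571 -0.0125  0.2117] rows 6.0
[-1.22 -0.42  2.08  0.62  1.16 -2.74]
```

```bash

python3 -m jog '[{"dr":[0,-0.017,0],"xyz":[-0.018,-0.004,0.02],"gripper":100},{"dr":[0,0,0],"xyz":[-0.018,-0.004,0.02],"gripper":100},{"dr":[0,0,0],"xyz":[-0.0175,-0.004,0.02],"gripper":100},{"dr":[0,0,0],"xyz":[0,0,0.02],"gripper":100},{"dr":[0,0,0],"xyz":[0,0,0.02],"gripper":100},{"dr":[0,0,0],"xyz":[0,0,0],"gripper":100}]'
python3 pg.py; python3 - <<'E'
from h import *
b=snap('side','s2.png')['color'];a=snap('top','t2.png')['color']
cr=lambda i,x,y,w,h,s:cv2.resize(i[y:y+h,x:x+w],(w*s,h*s),interpolation=cv2.INTER_CUBIC)
cv2.imwrite('pics/c2.png',np.hstack([cr(a,310,140,100,120,4),cr(b,270,200,100,120,4)]))
E
```

```text
t: 3.1
tcp_pos: [0.4746, -0.3228, 0.1849]
eef_rot: [0.252, 2.441, -0.082]
ft_force: [-0.0, 0.7, -1.3]
grip_width: 0.996
grip_force: 0.0
dr [ 0.0065 -0.0087 -0.002 ] rows>= 1.0 | shift after turn [-0.0027 -0.0026 -0.0017] | shift before turn [-0.0027 -0.0026 -0.0017] rows 1.0
dr [ 0.0065 -0.0087 -0.002 ] rows>= 1.0 | shift after turn [-0.0027 -0.0026  0.1083] | shift before turn [-0.0036 -0.0033  0.1082] rows 3.0
[-1.   -0.16  2.    0.63  0.89 -2.66]
```

View pics/c2.png

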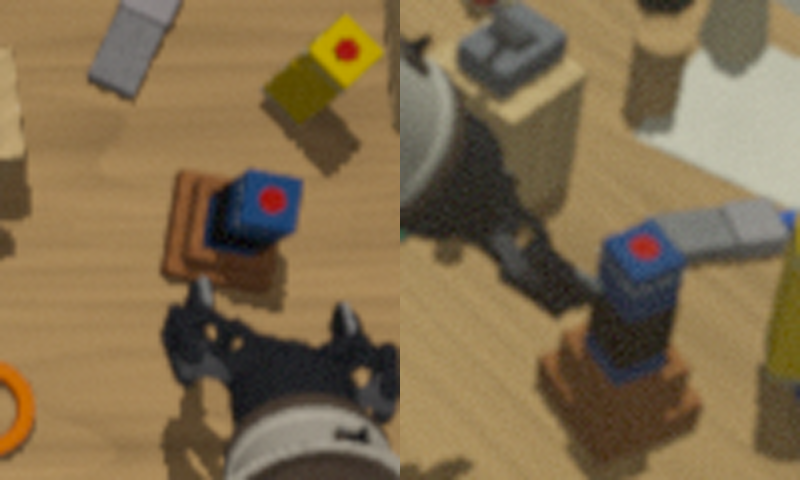

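The fingers straddle the blue bar's line: tips at crop (200,290) and (345,310), gauge dot at (272,200). Going in.

```bash

python3 -m jog '[{"dr":[0.006,-0.009,0],"xyz":[-0.003,-0.003,0.02],"gripper":100},{"dr":[0,0,0],"xyz":[0,0,0.02],"gripper":100},{"dr":[0,0,0],"xyz":[0,0,0.02],"gripper":100},{"dr":[0,0,0],"xyz":[0,0,0.02],"gripper":100},{"dr":[0,0,0],"xyz":[0,0,0.02],"gripper":100},{"dr":[0,0,0],"xyz":[0,0,0.008],"gripper":100},{"dr":[0,0,0],"xyz":[0,0,0],"gripper":100}]' && python3 pg.py
python3 -m jog '[{"dr":[0,0,0],"xyz":[0,0,0],"gripper":0},{"dr":[0,0,0],"xyz":[0,0,0],"gripper":0},{"dr":[0,0,0],"xyz":[0,0,0],"gripper":0},{"dr":[0,0,0],"xyz":[0,0,0],"gripper":0},{"dr":[0,0,0],"xyz":[0,0,0],"gripper":0},{"dr":[0,0,0],"xyz":[0,0,0],"gripper":0}]' 60
```

```text
t: 3.78
tcp_pos: [0.5437, -0.3413, 0.1072]
eef_rot: [0.253, 2.43, -0.093]
ft_force: [0.3, 0.3, -0.8]
grip_width: 0.998
grip_force: 0.0
dr [-0.0015  0.0028 -0.001 ] rows>= 1.0 | shift after turn [ 0.0021  0.0013 -0.1072] | shift before turn [ 0.0017  0.0012 -0.1072] rows 3.0
dr [-0.0015  0.0028 -0.001 ] rows>= 1.0 | shift after turn [0.0021 0.0013 0.0028] | shift before turn [0.0021 0.0013 0.0028] rows 1.0
[-0.89  0.06  1.97  0.72  0.67 -2.73]
t: 4.28
tcp_pos: [0.5437, -0.3416, 0.109]
eef_rot: [0.253, 2.428, -0.096]
ft_force: [-3.7, 3.2, 7.4]
grip_width: 0.461
grip_force: 59.6
```

```bash

python3 -m jog '[{"dr":[0,0,0],"xyz":[-0.0103,0,-0.0123],"gripper":0},{"dr":[0,0,0],"xyz":[-0.0103,0,-0.0123],"gripper":0},{"dr":[0,0,0],"xyz":[-0.0103,0,-0.0123],"gripper":0},{"dr":[0,0,0],"xyz":[-0.0103,0,-0.0123],"gripper":0},{"dr":[0,0,0],"xyz":[-0.0103,0,-0.0123],"gripper":0},{"dr":[0,0,0],"xyz":[-0.0103,0,-0.0123],"gripper":0},{"dr":[0,0,0],"xyz":[-0.0103,0,-0.0123],"gripper":0},{"dr":[0,0,0],"xyz":[-0.0103,0,-0.0123],"gripper":0}]'
python3 -m jog '[{"dr":[0,0,0],"xyz":[0.0092,0.0263,-0.0078],"gripper":0},{"dr":[0,0,0],"xyz":[0.0092,0.0263,-0.0078],"gripper":0},{"dr":[0,0,0],"xyz":[0.0092,0.0263,-0.0078],"gripper":0},{"dr":[0,0,0],"xyz":[0.0092,0.0263,-0.0078],"gripper":0},{"dr":[0,0,0],"xyz":[0.0092,0.0263,-0.0078],"gripper":0},{"dr":[0,0,0],"xyz":[0.0092,0.0263,-0.0078],"gripper":0},{"dr":[0,0,0],"xyz":[0.0092,0.0263,-0.0078],"gripper":0},{"dr":[0,0,0],"xyz":[0.0092,0.0263,-0.0078],"gripper":0},{"dr":[0,0,0],"xyz":[0.0092,0.0263,-0.0078],"gripper":0},{"dr":[0,0,0],"xyz":[0.0092,0.0263,-0.0078],"gripper":0}]'
python3 - <<'E'
from h import *
R=tool(-np.pi/2,np.radians(40));plan(R,[.455,0,.25],1);s=ctrl.sense();print(s['joints'].round(2),s['ft_force'],s['grip_force'])
E
```

```text
t: 4.95
tcp_pos: [0.5427, -0.3409, 0.2371]
eef_rot: [0.253, 2.429, -0.095]
ft_force: [0.7, -0.6, -2.0]
grip_width: 0.46
grip_force: 60.9
t: 5.78
tcp_pos: [0.4785, -0.058, 0.2362]
eef_rot: [0.254, 2.428, -0.095]
ft_force: [1.3, 0.1, -1.9]
grip_width: 0.463
grip_force: 61.4
dr [0.8766 0.0049 1.0418] rows>= 11.0 | shift after turn [ 0.0356 -0.0235 -0.0292] | shift before turn [ 0.0251  0.0401 -0.0207] rows 2.0
[-0.34 -0.5   2.13  0.11  0.82 -1.74] [ 1.29876525  0.07951416 -1.88675045] 61.43323302268982
```

```bash

python3 -m jog '[{"dr":[0,0,0],"xyz":[0.0125,0.02,-0.0104],"gripper":0},{"dr":[0,0,0],"xyz":[0.0125,0.02,-0.0104],"gripper":0},{"dr":[0.0731,0,0.0868],"xyz":[0,0,0],"gripper":0},{"dr":[0.0731,0,0.0868],"xyz":[0,0,0],"gripper":0},{"dr":[0.0731,0,0.0868],"xyz":[0,0,0],"gripper":0},{"dr":[0.0731,0,0.0868],"xyz":[0,0,0],"gripper":0},{"dr":[0.0731,0,0.0868],"xyz":[0,0,0],"gripper":0},{"dr":[0.0731,0,0.0868],"xyz":[0,0,0],"gripper":0}]'
python3 -m jog '[{"dr":[0.0731,0,0.0868],"xyz":[0,0,0],"gripper":0},{"dr":[0.0731,0,0.0868],"xyz":[0,0,0],"gripper":0},{"dr":[0.0731,0,0.0868],"xyz":[0,0,0],"gripper":0},{"dr":[0.0731,0,0.0868],"xyz":[0,0,0],"gripper":0},{"dr":[0.0731,0,0.0868],"xyz":[0,0,0],"gripper":0},{"dr":[0.0731,0,0.0868],"xyz":[0,0,0],"gripper":0}]'
python3 -m jog '[{"dr":[0,0.112,0],"xyz":[0,0,0],"gripper":0},{"dr":[0,0.112,0],"xyz":[0,0,0],"gripper":0},{"dr":[0,0.112,0],"xyz":[0,0,0],"gripper":0},{"dr":[0,0.112,0],"xyz":[0,0,0],"gripper":0},{"dr":[0,0.112,0],"xyz":[0,0,0],"gripper":0},{"dr":[0,0.112,0],"xyz":[0,0,0],"gripper":0},{"dr":[0,0.112,0],"xyz":[0,0,0],"gripper":0}]'
python3 -m jog '[{"dr":[0,0.112,0],"xyz":[0,0,0],"gripper":0},{"dr":[0,0.112,0],"xyz":[0,0,0],"gripper":0},{"dr":[0,0.112,0],"xyz":[0,0,0],"gripper":0},{"dr":[0,0.112,0],"xyz":[0,0,0],"gripper":0},{"dr":[0,0.112,0],"xyz":[0,0,0],"gripper":0},{"dr":[0,0.112,0],"xyz":[0,0,0],"gripper":0},{"dr":[0,0.112,0],"xyz":[0,0,0],"gripper":0},{"dr":[0,0,0],"xyz":[0,0,0],"gripper":0}]'
cat > p2.py <<'E'
from h import *
a=-np.pi/2;th=np.radians(-50)
R=tool(a,th);plan(R,[.455,0,.032],1);s=ctrl.sense();print(s['joints'].round(2),Ro.from_rotvec(s['eef_rot']).as_matrix().round(3).tolist())
E
python3 p2.py
python3 - <<'E'
from h import *
a=snap('top','t3.png')['color'];b=snap('side','s3.png')['color']
cr=lambda i,x,y,w,h,s:cv2.resize(i[y:y+h,x:x+w],(w*s,h*s),interpolation=cv2.INTER_CUBIC)
cv2.imwrite('pics/c3.png',np.hstack([cr(a,200,140,130,180,3),cr(b,170,150,130,180,3)]))
E
```

```text
t: 6.45
tcp_pos: [0.4538, -0.013, 0.2333]
eef_rot: [0.897, 2.312, -0.329]
ft_force: [0.7, -0.2, -2.7]
grip_width: 0.464
grip_force: 61.5
t: 6.95
tcp_pos: [0.454, -0.0126, 0.2328]
eef_rot: [1.664, 1.939, -0.615]
ft_force: [1.0, -0.2, -2.2]
grip_width: 0.46
grip_force: 61.5
t: 7.53
tcp_pos: [0.4544, -0.013, 0.2341]
eef_rot: [-1.994, -2.325, -0.084]
ft_force: [-0.1, 0.2, -3.3]
grip_width: 0.464
grip_force: 61.6
t: 8.2
tcp_pos: [0.4538, -0.0142, 0.2307]
eef_rot: [-1.55, -1.788, -0.714]
ft_force: [-0.6, -0.7, -4.4]
grip_width: 0.46
grip_force: 61.6
dr [-0.126  -0.0089  0.0837] rows>= 2.0 | shift after turn [-0.1431  0.0012  0.1573] | shift before turn [-0.1449  0.0088  0.1554] rows 6.0
[-0.62  0.19  1.64  0.63  1.95 -0.72] [[-0.083, 0.989, -0.126], [0.63, 0.15, 0.762], [0.772, -0.016, -0.635]]
```

View pics/c3.png

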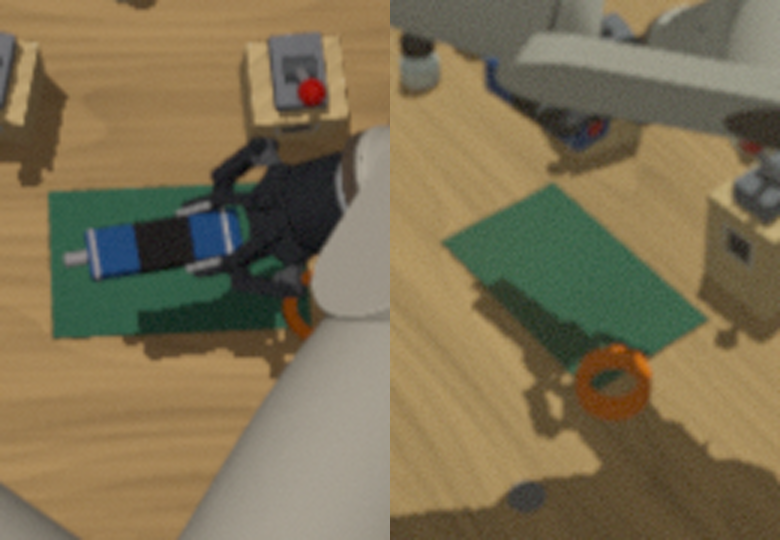

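Top crop: the gauge is level in the grip with its nose to the left (crop 70,258), yawed about 8°, over the mat, and clear of stand B and the tape. Lowering it.

```bash

python3 -m jog '[{"dr":[0,0,0],"xyz":[-0.0151,-0.0012,0.0124],"gripper":0},{"dr":[0,0,0],"xyz":[-0.0151,-0.0012,0.0124],"gripper":0},{"dr":[0,0,0],"xyz":[-0.0151,-0.0012,0.0124],"gripper":0},{"dr":[0,0,0],"xyz":[-0.0151,-0.0012,0.0124],"gripper":0},{"dr":[0,0,0],"xyz":[-0.0151,-0.0012,0.0124],"gripper":0},{"dr":[0,0,0],"xyz":[-0.0151,-0.0012,0.0124],"gripper":0},{"dr":[0,0,0],"xyz":[-0.0151,-0.0012,0.0124],"gripper":0},{"dr":[0,0,0],"xyz":[-0.0151,-0.0012,0.0124],"gripper":0},{"dr":[0,0,0],"xyz":[-0.0151,-0.0012,0.0124],"gripper":0},{"dr":[0,0,0],"xyz":[-0.0151,-0.0012,0.0124],"gripper":0}]'
python3 -m jog '[{"dr":[0,0,0],"xyz":[0,0,0],"gripper":0},{"dr":[0,0,0],"xyz":[0,0,0],"gripper":0}]'
python3 p2.py
```

```text
t: 9.13
tcp_pos: [0.4408, -0.0169, 0.0374]
eef_rot: [-1.552, -1.806, -0.708]
ft_force: [0.3, -0.2, -2.6]
grip_width: 0.459
grip_force: 61.9
t: 9.3
tcp_pos: [0.4406, -0.0167, 0.0382]
eef_rot: [-1.551, -1.802, -0.709]
ft_force: [0.2, -0.1, -2.8]
grip_width: 0.459
grip_force: 61.5
dr [-0.1263  0.0021  0.0905] rows>= 2.0 | shift after turn [0.006  0.0144 0.0354] | shift before turn [0.0046 0.0193 0.0333] rows 1.0
[-0.64  0.4   1.82  0.56  1.63 -0.96] [[-0.09, 0.988, -0.126], [0.637, 0.154, 0.755], [0.765, -0.012, -0.644]]
```

```bash

python3 -m jog '[{"dr":[0,0,0],"xyz":[-0.0031,0,0.0026],"gripper":0},{"dr":[0,0,0],"xyz":[-0.0031,0,0.0026],"gripper":0},{"dr":[0,0,0],"xyz":[-0.0031,0,0.0026],"gripper":0},{"dr":[0,0,0],"xyz":[0,0,0],"gripper":0}]'
python3 -m jog '[{"dr":[0,0,0],"xyz":[-0.0015,0,0.0013],"gripper":0},{"dr":[0,0,0],"xyz":[0,0,0],"gripper":0}]'
python3 -m jog '[{"dr":[0,0,0],"xyz":[-0.0015,0,0.0013],"gripper":0},{"dr":[0,0,0],"xyz":[0,0,0],"gripper":0}]'
```

```text
t: 9.63
tcp_pos: [0.4402, -0.0169, 0.025]
eef_rot: [-1.551, -1.8, -0.711]
ft_force: [-0.3, 0.7, -3.1]
grip_width: 0.46
grip_force: 61.5
t: 9.8
tcp_pos: [0.4401, -0.0169, 0.0231]
eef_rot: [-1.551, -1.799, -0.711]
ft_force: [-0.0, -1.1, -2.5]
grip_width: 0.459
grip_force: 61.5
t: 9.97
tcp_pos: [0.4401, -0.0169, 0.0211]
eef_rot: [-1.551, -1.799, -0.711]
ft_force: [0.7, 0.3, -2.7]
grip_width: 0.46
grip_force: 61.5
```

```bash

for i in 1; do :; done
python3 -m jog '[{"dr":[0,0,0],"xyz":[-0.0015,0,0.0013],"gripper":0},{"dr":[0,0,0],"xyz":[0,0,0],"gripper":0}]'|grep -E 'tcp|ft'
python3 -m jog '[{"dr":[0,0,0],"xyz":[-0.0008,0,0.0006],"gripper":0},{"dr":[0,0,0],"xyz":[0,0,0],"gripper":0}]'|grep -E 'tcp|ft'
python3 -m jog '[{"dr":[0,0,0],"xyz":[-0.0008,0,0.0006],"gripper":0},{"dr":[0,0,0],"xyz":[0,0,0],"gripper":0}]'|grep -E 'tcp|ft'
```

```text
tcp_pos: [0.4401, -0.0168, 0.0204]
ft_force: [-5.3, -0.6, 17.6]
tcp_pos: [0.4402, -0.0168, 0.0202]
ft_force: [-7.8, -3.6, 30.3]
tcp_pos: [0.4402, -0.0168, 0.0201]
ft_force: [-12.2, -6.4, 43.9]
```

```bash

python3 -m jog '[{"dr":[0,0,0],"xyz":[0.0014,0,-0.0012],"gripper":0},{"dr":[0,0,0],"xyz":[0,0,0],"gripper":0}]'|grep -E 'tcp|ft'
python3 -m jog '[{"dr":[0,0,0],"xyz":[0,0,0],"gripper":100},{"dr":[0,0,0],"xyz":[0,0,0],"gripper":100},{"dr":[0,0,0],"xyz":[0,0,0],"gripper":100},{"dr":[0,0,0],"xyz":[0,0,0],"gripper":100},{"dr":[0,0,0],"xyz":[0,0,0],"gripper":100},{"dr":[0,0,0],"xyz":[0,0,0],"gripper":100}]'
python3 -m jog '[{"dr":[0,0,0],"xyz":[0,0,-0.02],"gripper":100},{"dr":[0,0,0],"xyz":[0,0,-0.02],"gripper":100},{"dr":[0,0,0],"xyz":[0,0,-0.02],"gripper":100},{"dr":[0,0,0],"xyz":[0.015,0,-0.025],"gripper":100},{"dr":[0,0,0],"xyz":[0.015,0,-0.025],"gripper":100},{"dr":[0,0,0],"xyz":[0.015,0,-0.025],"gripper":100},{"dr":[0,0,0],"xyz":[0.015,0,-0.025],"gripper":100}]'
python3 - <<'E'
from h import *
a=snap('top','t4.png')['color'];b=snap('side','s4.png')['color']
cr=lambda i,x,y,w,h,s:cv2.resize(i[y:y+h,x:x+w],(w*s,h*s),interpolation=cv2.INTER_CUBIC)
cv2.imwrite('pics/c4.png',np.hstack([cr(a,200,180,130,90,3),cr(b,170,200,130,90,3)]))
# blue mask centroid on mat
for im,x,y in((a,205,195),(b,180,200)):
    c=im[y:y+65,x:x+100].astype(int);m=(c[...,0]>c[...,1]+25)&(c[...,0]>c[...,2]+40)
    v,u=np.nonzero(m);print(u.size,u.mean()+x,v.mean()+y,u.min()+x,u.max()+x,v.min()+y,v.max()+y)
E
```

```text
tcp_pos: [0.4403, -0.0171, 0.0201]
ft_force: [-2.7, -5.8, 13.8]
t: 11.13
tcp_pos: [0.4401, -0.0169, 0.019]
eef_rot: [-1.551, -1.799, -0.711]
ft_force: [0.3, 0.6, -0.1]
grip_width: 1.004
grip_force: 0.0
t: 11.72
tcp_pos: [0.4546, -0.1002, 0.1691]
eef_rot: [-1.551, -1.799, -0.711]
ft_force: [0.9, -0.5, 0.2]
grip_width: 0.999
grip_force: 0.0
303 254.82838283828383 233.02310231023102 233 276 224 242
182 220.84065934065933 234.7197802197802 204 238 223 248
```

View pics/c4.png

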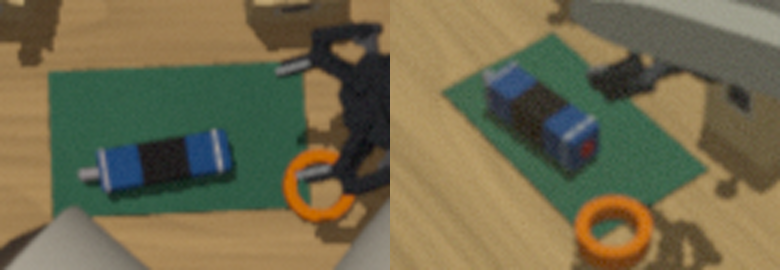

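The gauge lies flat on the mat. In the top crop its nose end is near (104,172), tail end near (226,149), black centre at (164,160), with the pin to the left. The tape is untouched. Measuring its pose for the cross grasp.

```bash
cat > p3.py <<'E'
from h import *
a=np.load('pics/t4.png.npz');b=np.load('pics/s4.png.npz')
P=lambda x,y,z=.044:atz(a,200+(x+.5)/3-.5,180+(y+.5)/3-.5,z)
m=P(164,160);n=P(104,172);t=P(226,149)
print('mid',m.round(4),'ends',n.round(4),t.round(4),'len',np.linalg.norm(n-t),'az',np.degrees(np.arctan2(*(n-t)[1::-1])))
print('tri black centre',tri(a,(200+164.5/3-.5,180+160.5/3-.5),b,(170+145.5/3-.5,200+100.5/3-.5)))
E
python3 p3.py; python3 - <<'E'
from h import *
s=ctrl.sense();R=Ro.from_rotvec(s['eef_rot']).as_matrix();print(R.round(3).tolist())
az=np.radians(99.3);n=np.array([np.cos(az),np.sin(az),0]);mid=np.array([.4385,-.003,.024])
R1=tool(az,np.radians(15),1);print(R1[:,1])
plan(R1,mid-.008*n+[0,0,.10],1);plan(R1,mid-.008*n+[0,0,.006],1)
R2=tool(az,np.radians(15),-1);print(R2[:,1]);plan(R2,mid-.008*n+[0,0,.10],1)
E
```

```text
mid [0.4369 0.0009 0.044 ] ends [0.4265 0.0596 0.044 ] [ 0.4463 -0.0601  0.044 ] len 0.12137658391688362 az 99.39632844491555
tri black centre (array([0.43492356, 0.00175667, 0.04946486]), np.float64(0.0033793664774723472))
[[-0.092, 0.988, -0.122], [0.639, 0.152, 0.754], [0.764, -0.008, -0.645]]
[-0.98685572 -0.16160382  0.        ]
dr [-0.9363  0.0031  2.9858] rows>= 26.0 | shift after turn [-0.0767  0.0013  0.088 ] | shift before turn [ 0.0127 -0.0016  0.1161] rows 3.0
dr [-0.9363  0.0031  2.9858] rows>= 26.0 | shift after turn [-0.0524  0.0013  0.1788] | shift before turn [-0.0591 -0.0009  0.1767] rows 5.0
[ 0.98685572  0.16160382 -0.        ]
dr [-0.002  -0.6078 -0.0127] rows>= 5.0 | shift after turn [ 0.0767 -0.0013  0.088 ] | shift before turn [ 0.0127 -0.0016  0.1161] rows 3.0
```

```bash

python3 -m jog '[{"dr":[0,-0.1013,-0.002],"xyz":[0,0,0],"gripper":100},{"dr":[0,-0.1013,-0.002],"xyz":[0,0,0],"gripper":100},{"dr":[0,-0.1013,-0.002],"xyz":[0,0,0],"gripper":100},{"dr":[0,-0.1013,-0.002],"xyz":[0,0,0],"gripper":100},{"dr":[0,-0.1013,-0.002],"xyz":[0,0,0],"gripper":100},{"dr":[0,-0.1013,-0.002],"xyz":[0,0,0],"gripper":100},{"dr":[0,0,0],"xyz":[0.025,0,0],"gripper":100},{"dr":[0,0,0],"xyz":[0.025,0,0.029],"gripper":100},{"dr":[0,0,0],"xyz":[0.025,0,0.029],"gripper":100},{"dr":[0,0,0],"xyz":[0,0,0.02],"gripper":100}]'
cat > p4.py <<'E'
from h import *
az=np.radians(99.3);n=np.array([np.cos(az),np.sin(az),0]);mid=np.array([.4375,-.001,.024])
R2=tool(az,np.radians(15),-1);plan(R2,mid-.008*n+[0,0,.10],1);plan(R2,mid-.008*n+[0,0,.006],1);print(ctrl.sense()['joints'].round(2))
E
python3 p4.py
```

```text
t: 12.65
tcp_pos: [0.4379, -0.0046, 0.1111]
eef_rot: [-1.89, -2.231, -0.247]
ft_force: [-0.5, -1.3, -0.2]
grip_width: 1.0
grip_force: 0.0
dr [-0.0067 -0.0052  0.0016] rows>= 1.0 | shift after turn [-0.0009  0.0002  0.0051] | shift before turn [-0.0009  0.0003  0.0051] rows 1.0
dr [-0.0067 -0.0052  0.0016] rows>= 1.0 | shift after turn [-0.0252  0.0002  0.0959] | shift before turn [-0.0257  0.0008  0.0957] rows 3.0
[-0.36  0.    1.87  0.23  1.41 -0.58]
```

```bash

python3 -m jog '[{"dr":[-0.0067,-0.0052,0],"xyz":[-0.005,0,0.019],"gripper":100},{"dr":[0,0,0],"xyz":[-0.005,0,0.019],"gripper":100},{"dr":[0,0,0],"xyz":[-0.005,0,0.019],"gripper":100},{"dr":[0,0,0],"xyz":[-0.005,0,0.019],"gripper":100},{"dr":[0,0,0],"xyz":[-0.005,0,0.018],"gripper":100},{"dr":[0,0,0],"xyz":[0,0,0],"gripper":100},{"dr":[0,0,0],"xyz":[0,0,0],"gripper":100}]'; python3 p4.py
python3 -m jog '[{"dr":[0,0,0],"xyz":[0,0,0],"gripper":0},{"dr":[0,0,0],"xyz":[0,0,0],"gripper":0},{"dr":[0,0,0],"xyz":[0,0,0],"gripper":0},{"dr":[0,0,0],"xyz":[0,0,0],"gripper":0},{"dr":[0,0,0],"xyz":[0,0,0],"gripper":0},{"dr":[0,0,0],"xyz":[0,0,0],"gripper":0}]' 80; python3 p4.py
```

```text
t: 13.23
tcp_pos: [0.4385, -0.0078, 0.0145]
eef_rot: [-1.898, -2.233, -0.248]
ft_force: [0.2, 0.3, 0.7]
grip_width: 1.004
grip_force: 0.0
dr [-0.0013 -0.0002 -0.0008] rows>= 1.0 | shift after turn [ 0.0272  0.0001 -0.0874] | shift before turn [ 0.0272 -0.0001 -0.0873] rows 3.0
dr [-0.0013 -0.0002 -0.0008] rows>= 1.0 | shift after turn [0.0029 0.0001 0.0034] | shift before turn [0.0029 0.0001 0.0034] rows 1.0
[-0.36  0.12  1.97  0.24  1.2  -0.63]
t: 13.73
tcp_pos: [0.4398, -0.0083, 0.016]
eef_rot: [-1.9, -2.236, -0.251]
ft_force: [-2.7, -1.5, 11.2]
grip_width: 0.457
grip_force: 81.7
dr [ 0.0019  0.0016 -0.0001] rows>= 1.0 | shift after turn [ 0.0275 -0.0011 -0.0857] | shift before turn [ 0.0274 -0.0009 -0.0858] rows 3.0
dr [ 0.0019  0.0016 -0.0001] rows>= 1.0 | shift after turn [ 0.0032 -0.0011  0.0051] | shift before turn [ 0.0032 -0.0011  0.0051] rows 1.0
[-0.36  0.12  1.97  0.24  1.2  -0.63]
```

```bash
cat > p5.py <<'E'
from fit import *
def fitz(obs):
    def f(p):
        c,s=np.cos(p[2]),np.sin(p[2]);r=[]
        for cam,l,uv in obs:r+=list(np.array(proj(cam,[p[0]+c*l[0]-s*l[1],p[1]+s*l[0]+c*l[1],l[2]]))-uv)
        return r
    return least_squares(f,[.6,0,0],loss='soft_l1').x
W={}
for n,o in(('A',A),('B',B)):
    for k,oo in(('all',o),('top',o[:4])):
        p=fitz(oo);w=p[:2]-.04*np.array([np.cos(p[2]),np.sin(p[2])]);print(n,k,w.round(4),p[2].round(4))
        if k=='all':W[n]=(w,p[2])
E
python3 p5.py; python3 - <<'E'
from h import *
s=ctrl.sense();R=Ro.from_rotvec(s['eef_rot']).as_matrix();print('up',R[2].round(4),'down axis',-R[2].round(3))
E
```

```text
A all [0.592  0.1781] -0.2104
A top [0.5909 0.1766] -0.196
B all [ 0.5811 -0.1301] 0.0425
B top [ 0.58   -0.1322] 0.0591
up [ 0.2573  0.0018 -0.9663] down axis [-0.257 -0.002  0.966]
```

```bash

python3 -m jog '[{"dr":[0,0,0],"xyz":[0.0051,0,-0.0193],"gripper":0},{"dr":[0,0,0],"xyz":[0.0051,0,-0.0193],"gripper":0},{"dr":[0,0,0],"xyz":[0.0051,0,-0.0193],"gripper":0},{"dr":[0,0,0],"xyz":[0.0051,0,-0.0193],"gripper":0},{"dr":[-0.0292,0,0.1097],"xyz":[0,0,0],"gripper":0},{"dr":[-0.0292,0,0.1097],"xyz":[0,0,0],"gripper":0},{"dr":[-0.0292,0,0.1097],"xyz":[0,0,0],"gripper":0},{"dr":[-0.0292,0,0.1097],"xyz":[0,0,0],"gripper":0},{"dr":[-0.0292,0,0.1097],"xyz":[0,0,0],"gripper":0},{"dr":[-0.0292,0,0.1097],"xyz":[0,0,0],"gripper":0}]'
python3 -m jog '[{"dr":[-0.0292,0,0.1097],"xyz":[0,0,0],"gripper":0},{"dr":[-0.0292,0,0.1097],"xyz":[0,0,0],"gripper":0},{"dr":[-0.0292,0,0.1097],"xyz":[0,0,0],"gripper":0},{"dr":[-0.0292,0,0.1097],"xyz":[0,0,0],"gripper":0},{"dr":[-0.0292,0,0.1097],"xyz":[0,0,0],"gripper":0},{"dr":[-0.0292,0,0.1097],"xyz":[0,0,0],"gripper":0},{"dr":[-0.0292,0,0.1097],"xyz":[0,0,0],"gripper":0},{"dr":[-0.0292,0,0.1097],"xyz":[0,0,0],"gripper":0},{"dr":[-0.0292,0,0.1097],"xyz":[0,0,0],"gripper":0},{"dr":[-0.0292,0,0.1097],"xyz":[0,0,0],"gripper":0}]'
python3 -m jog '[{"dr":[-0.0292,0,0.1097],"xyz":[0,0,0],"gripper":0},{"dr":[0,0,0],"xyz":[0,0,0],"gripper":0}]'
cat > pr.py <<'E'
from h import *
import sys
T={'A':((.591,.177),-.20),'B':((.580,-.131),.05)}
def pr(n,gap,dy=0,z=.062):
    w,az=T[n];x=np.array([np.cos(az),np.sin(az),0]);y=np.array([-x[1],x[0],0])
    print(n,gap);plan(tool(az,np.radians(15),-1),np.array([*w,z])-(.0726+gap)*x+dy*y)
if __name__=='__main__':
    for g in sys.argv[2:]:pr(sys.argv[1],float(g))
    s=ctrl.sense();print(s['joints'].round(2),s['ft_force'].round(1),s['wrist_torque'].round(2))
E
python3 pr.py A .05
```

```text
t: 14.57
tcp_pos: [0.4391, -0.0084, 0.0951]
eef_rot: [-2.593, -1.494, -0.341]
ft_force: [-0.3, -0.6, -3.4]
grip_width: 0.455
grip_force: 81.2
t: 15.4
tcp_pos: [0.439, -0.0083, 0.0952]
eef_rot: [3.101, -0.139, 0.407]
ft_force: [0.1, -0.4, -1.8]
grip_width: 0.455
grip_force: 81.2
t: 15.57
tcp_pos: [0.4391, -0.0078, 0.0951]
eef_rot: [3.074, -0.315, 0.403]
ft_force: [-0.6, 0.0, -1.6]
grip_width: 0.458
grip_force: 81.2
A 0.05
dr [-0.0003  0.0011 -0.0045] rows>= 1.0 | shift after turn [-0.0187 -0.2113  0.0293] | shift before turn [-0.0196 -0.2112  0.0294] rows 6.0
[-0.19 -0.22  2.1  -0.    1.    1.58] [-0.6  0.  -1.6] [0.07 0.29 0.02]
```

```bash

python3 -m jog '[{"dr":[0,0,-0.004],"xyz":[-0.0024,-0.0264,0.0037],"gripper":0},{"dr":[0,0,0],"xyz":[-0.0024,-0.0264,0.0037],"gripper":0},{"dr":[0,0,0],"xyz":[-0.0024,-0.0264,0.0037],"gripper":0},{"dr":[0,0,0],"xyz":[-0.0024,-0.0264,0.0037],"gripper":0},{"dr":[0,0,0],"xyz":[-0.0024,-0.0264,0.0037],"gripper":0},{"dr":[0,0,0],"xyz":[-0.0024,-0.0264,0.0037],"gripper":0},{"dr":[0,0,0],"xyz":[-0.0024,-0.0264,0.0037],"gripper":0},{"dr":[0,0,0],"xyz":[-0.0024,-0.0264,0.0037],"gripper":0},{"dr":[0,0,0],"xyz":[0,0,0],"gripper":0}]'
python3 pr.py A .05 .02 0
python3 - <<'E'
from h import *
a=snap('top','t5.png')['color'];b=snap('side','s5.png')['color']
cr=lambda i,x,y,w,h,s:cv2.resize(i[y:y+h,x:x+w],(w*s,h*s),interpolation=cv2.INTER_CUBIC)
cv2.imwrite('pics/c5.png',np.hstack([cr(a,150,130,100,110,4),cr(b,160,120,100,110,4)]))
E
```

```text
t: 16.32
tcp_pos: [0.4693, 0.2042, 0.0607]
eef_rot: [3.078, -0.287, 0.401]
ft_force: [-0.3, 0.1, -3.0]
grip_width: 0.455
grip_force: 81.7
A 0.05
dr [-0.0033  0.0029  0.0134] rows>= 1.0 | shift after turn [ 0.0024  0.0025 -0.0007] | shift before turn [ 0.0024  0.0025 -0.0008] rows 1.0
A 0.02
dr [-0.0033  0.0029  0.0134] rows>= 1.0 | shift after turn [0.0314 0.0025 0.007 ] | shift before turn [0.0314 0.003  0.0069] rows 1.0
A 0.0
dr [-0.0033  0.0029  0.0134] rows>= 1.0 | shift after turn [0.0507 0.0025 0.0122] | shift before turn [0.0507 0.0032 0.012 ] rows 2.0
[ 0.34  0.02  1.96 -0.16  0.94  2.18] [-0.3  0.1 -3. ] [ 0.04  0.27 -0.02]
```

View pics/c5.png

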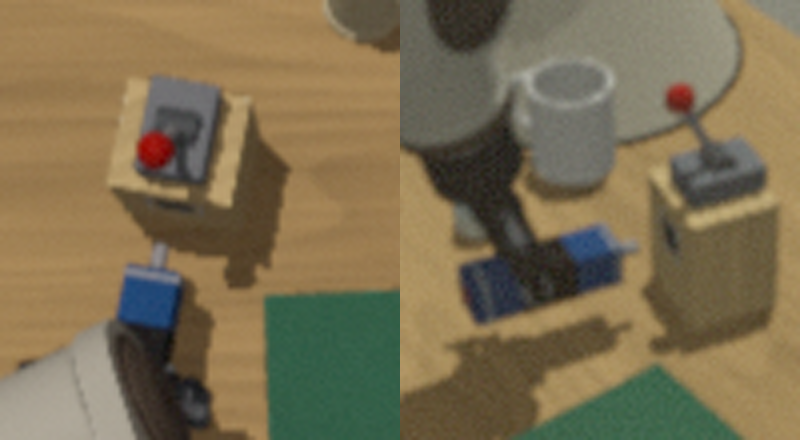

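Top crop: pin tip near (162,246), window A near (172,207). The side crop shows the tail end (at 465,280) is readable. Checking lateral alignment numerically.

```bash
python3 - <<'E'
from h import *
a=np.load('pics/t5.png.npz');b=np.load('pics/s5.png.npz')
pa=lambda x,y:(150+(x+.5)/4-.5,130+(y+.5)/4-.5);pb=lambda x,y:(160+(x-400+.5)/4-.5,120+(y+.5)/4-.5)
az=-.2;X=np.array([np.cos(az),np.sin(az),0]);Y=np.array([-X[1],X[0],0])
tip=atz(a,*pa(162,246),.07);w=atz(a,*pa(172,208),.07);print('tip',tip,'win',w,'lat',(tip-w)@Y,'gap',(w-tip)@X)
p,e=tri(a,pa(162,246),b,pb(636,247));q,f=tri(a,pa(172,208),b,pb(671,236));print(p,e,q,f,(p-q)@Y,(q-p)@X,p[2]-q[2])
s=ctrl.sense();tc=s['tcp_pos'];n=tc+(.0726+.02)*X;print('tip from tcp',n, 'lat vs .591,.177',(n-[.591,.177,0])@Y)
# colours on tail
c=b['color'][175:205,170:190];
g=np.load('pics/s5.png.npz')['color']
E
```

```text
tip [0.56083698 0.1855092  0.07      ] win [0.58885684 0.17817111 0.07      ] lat 0.0016251336803782914 gap 0.028919181704639998
[0.56218435 0.18506605 0.06863905] 0.002517300325523096 [0.59074718 0.17675616 0.07178128] 0.005055511300040605 0.0024696853709837217 0.029644395291243845 -0.003142232984040705
tip from tcp [0.55961177 0.18320125 0.06091653] lat vs .591,.177 -0.00015823788794873145
```

```bash

python3 -m jog '[{"dr":[-0.003,0.003,0.0134],"xyz":[0.008,0.001,0.0021],"gripper":0},{"dr":[0,0,0],"xyz":[0.008,0,0.0021],"gripper":0},{"dr":[0,0,0],"xyz":[0.008,0,0.0021],"gripper":0},{"dr":[0,0,0],"xyz":[0,0,0],"gripper":0},{"dr":[0,0,0],"xyz":[0,0,0],"gripper":0}]'
python3 pr.py A .025
python3 -m jog '[{"dr":[0,0,0],"xyz":[0.0019,0,0.0005],"gripper":0},{"dr":[0,0,0],"xyz":[0.0019,0,0.0005],"gripper":0},{"dr":[0,0,0],"xyz":[0.0019,0,0.0005],"gripper":0},{"dr":[0,0,0],"xyz":[0,0,0],"gripper":0}]'|grep -E 'tcp|ft'
python3 -m jog '[{"dr":[0,0,0],"xyz":[0.0019,0,0.0005],"gripper":0},{"dr":[0,0,0],"xyz":[0.0019,0,0.0005],"gripper":0},{"dr":[0,0,0],"xyz":[0.0019,0,0.0005],"gripper":0},{"dr":[0,0,0],"xyz":[0,0,0],"gripper":0}]'|grep -E 'tcp|ft'
python3 -m jog '[{"dr":[0,0,0],"xyz":[0.0019,0,0.0005],"gripper":0},{"dr":[0,0,0],"xyz":[0.0019,0,0.0005],"gripper":0},{"dr":[0,0,0],"xyz":[0,0,0],"gripper":0}]'|grep -E 'tcp|ft'
```

```text
t: 16.83
tcp_pos: [0.4939, 0.1943, 0.0615]
eef_rot: [3.071, -0.321, 0.407]
ft_force: [-0.0, 0.9, -3.3]
grip_width: 0.45
grip_force: 81.7
A 0.025
dr [ 0.0019 -0.0014 -0.0081] rows>= 1.0 | shift after turn [ 0.0011 -0.0023 -0.0003] | shift before turn [ 0.0011 -0.0024 -0.0003] rows 1.0
[ 0.31  0.06  1.93 -0.16  0.93  2.17] [-0.   0.9 -3.3] [ 0.08  0.27 -0.03]
tcp_pos: [0.4992, 0.1938, 0.0614]
ft_force: [-1.9, -1.2, -2.3]
tcp_pos: [0.5051, 0.1926, 0.0615]
ft_force: [-3.1, 0.6, -1.7]
tcp_pos: [0.509, 0.1918, 0.0615]
ft_force: [-2.3, -0.0, -2.6]
```

```bash

python3 -m jog '[{"dr":[0,0,0],"xyz":[0.0019,0,0.0005],"gripper":0},{"dr":[0,0,0],"xyz":[0.0019,0,0.0005],"gripper":0},{"dr":[0,0,0],"xyz":[0,0,0],"gripper":0}]'|grep -E 'tcp|ft'
python3 -m jog '[{"dr":[0,0,0],"xyz":[0.0019,0,0.0005],"gripper":0},{"dr":[0,0,0],"xyz":[0,0,0],"gripper":0}]'|grep -E 'tcp|ft'
python3 -m jog '[{"dr":[0,0,0],"xyz":[0.0014,0,0.0004],"gripper":0},{"dr":[0,0,0],"xyz":[0,0,0],"gripper":0}]'|grep -E 'tcp|ft'
python3 pr.py A 0
```

```text
tcp_pos: [0.5128, 0.191, 0.0615]
ft_force: [-3.2, 0.1, -2.6]
tcp_pos: [0.5147, 0.1906, 0.0616]
ft_force: [-2.1, 0.2, -3.1]
tcp_pos: [0.5161, 0.1903, 0.0616]
ft_force: [-2.6, 0.1, -2.8]
A 0.0
dr [ 0.0015 -0.0016 -0.0071] rows>= 1.0 | shift after turn [ 0.0035 -0.0018  0.0005] | shift before turn [ 0.0035 -0.0019  0.0005] rows 1.0
[ 0.29  0.09  1.89 -0.15  0.93  2.14] [-2.6  0.1 -2.8] [0.13 0.76 0.02]
```

```bash

python3 -m jog '[{"dr":[0,0,0],"xyz":[0.0015,0,0.0004],"gripper":0},{"dr":[0,0,0],"xyz":[0,0,0],"gripper":0}]'|grep -E 'tcp|ft'
python3 -m jog '[{"dr":[0,0,0],"xyz":[0.001,0,0.0003],"gripper":0},{"dr":[0,0,0],"xyz":[0,0,0],"gripper":0}]'|grep -E 'tcp|ft'
python3 -m jog '[{"dr":[0,0,0],"xyz":[0.0007,0,0.0002],"gripper":0},{"dr":[0,0,0],"xyz":[0,0,0],"gripper":0}]'|grep -E 'tcp|ft'
python3 pr.py A 0
```

```text
tcp_pos: [0.5167, 0.1901, 0.0613]
ft_force: [-11.8, 1.3, 1.5]
tcp_pos: [0.5168, 0.19, 0.061]
ft_force: [-24.5, 3.2, 9.2]
tcp_pos: [0.5168, 0.19, 0.0609]
ft_force: [-32.3, 4.9, 13.5]
A 0.0
dr [ 0.0025  0.0033 -0.0066] rows>= 1.0 | shift after turn [ 0.0029 -0.002  -0.0004] | shift before turn [ 0.0029 -0.002  -0.0004] rows 1.0
[ 0.28  0.1   1.88 -0.15  0.94  2.14] [-32.3   4.9  13.5] [0.52 3.95 0.16]
```

```bash

python3 -m jog '[{"dr":[0,0,0],"xyz":[-0.0005,0,-0.0001],"gripper":0},{"dr":[0,0,0],"xyz":[0,0,0],"gripper":0},{"dr":[0,0,0],"xyz":[0,0,0],"gripper":0},{"dr":[0,0,0],"xyz":[0,0,0],"gripper":0},{"dr":[0,0,0],"xyz":[0,0,0],"gripper":0},{"dr":[0,0,0],"xyz":[0,0,0],"gripper":0},{"dr":[0,0,0],"xyz":[0,0,0],"gripper":0},{"dr":[0,0,0],"xyz":[0,0,0],"gripper":0},{"dr":[0,0,0],"xyz":[0,0,0],"gripper":0},{"dr":[0,0,0],"xyz":[0,0,0],"gripper":0}]'
python3 - <<'E'
from h import *
a=snap('top','t6.png')['color'];b=snap('side','s6.png')['color']
cr=lambda i,x,y,w,h,s:cv2.resize(i[y:y+h,x:x+w],(w*s,h*s),interpolation=cv2.INTER_CUBIC)
cv2.imwrite('pics/c6.png',np.hstack([cr(a,150,150,80,90,5),cr(b,170,145,80,90,5)]))
print(ctrl.sense()['wrist_torque'],ctrl.sense()['ft_force'])
E
```

```text
t: 19.67
tcp_pos: [0.5168, 0.19, 0.061]
eef_rot: [3.072, -0.319, 0.401]
ft_force: [-26.7, 3.4, 9.1]
grip_width: 0.451
grip_force: 83.7
[0.48710741 3.25586464 0.08308668] [-25.45693502   3.65011967   9.14639635]
```

View pics/c6.png

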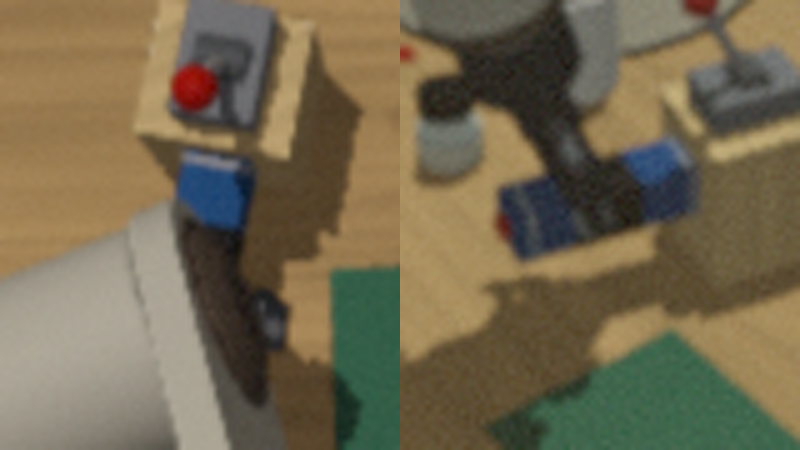

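The side crop shows the nose flat on the frame and only a red stub at the tail (500,228). With the ~2.7 N plateau, the left pad (A) reads soft. Withdrawing and going to B.

```bash

python3 -m jog '[{"dr":[0,0,0],"xyz":[-0.01,0,-0.0026],"gripper":0},{"dr":[0,0,0],"xyz":[-0.0193,0,-0.0052],"gripper":0},{"dr":[0,0,0],"xyz":[-0.0193,0,-0.0052],"gripper":0},{"dr":[0,0,0],"xyz":[-0.0193,0,-0.0052],"gripper":0},{"dr":[0,0,0],"xyz":[0,0,0],"gripper":0}]'
python3 pr.py B .05; python3 -c "
from h import *
print(Ro.from_rotvec(ctrl.sense()['eef_rot']).as_matrix().round(3).tolist())"
```

```text
t: 20.18
tcp_pos: [0.4474, 0.2046, 0.0613]
eef_rot: [3.072, -0.318, 0.406]
ft_force: [0.7, -0.7, -2.0]
grip_width: 0.45
grip_force: 81.8
B 0.05
dr [ 0.0661 -0.0012 -0.2476] rows>= 3.0 | shift after turn [-0.0065  0.3419 -0.0025] | shift before turn [0.0774 0.3325 0.02  ] rows 9.0
[ 0.36 -0.02  2.   -0.17  0.94  2.23] [ 0.7 -0.7 -2. ] [0.05 0.3  0.05]
[[0.945, -0.205, 0.254], [-0.198, -0.979, -0.053], [0.26, -0.0, -0.966]]
```

```bash

python3 -m jog '[{"dr":[0.0221,0,-0.0826],"xyz":[0,0,0],"gripper":0},{"dr":[0.0221,0,-0.0826],"xyz":[0,0,0],"gripper":0},{"dr":[0.0221,0,-0.0826],"xyz":[0,0,0],"gripper":0},{"dr":[0,0,0],"xyz":[-0.0005,0.0285,0],"gripper":0},{"dr":[0,0,0],"xyz":[-0.0005,0.0285,0],"gripper":0},{"dr":[0,0,0],"xyz":[-0.0005,0.0285,0],"gripper":0},{"dr":[0,0,0],"xyz":[-0.0005,0.0285,0],"gripper":0},{"dr":[0,0,0],"xyz":[-0.0005,0.0285,0],"gripper":0},{"dr":[0,0,0],"xyz":[-0.0005,0.0285,0],"gripper":0},{"dr":[0,0,0],"xyz":[-0.0005,0.0285,0],"gripper":0}]'
python3 -m jog '[{"dr":[0,0,0],"xyz":[-0.0005,0.0285,0],"gripper":0},{"dr":[0,0,0],"xyz":[-0.0005,0.0285,0],"gripper":0},{"dr":[0,0,0],"xyz":[-0.0005,0.0285,0],"gripper":0},{"dr":[0,0,0],"xyz":[-0.0005,0.0285,0],"gripper":0},{"dr":[0,0,0],"xyz":[-0.0005,0.0285,0],"gripper":0},{"dr":[0,0,0],"xyz":[0,0,0],"gripper":0},{"dr":[0,0,0],"xyz":[0,0,0],"gripper":0}]'
python3 pr.py B .05 .025
python3 - <<'E'
from h import *
a=snap('top','t7.png')['color'];b=snap('side','s7.png')['color']
cr=lambda i,x,y,w,h,s:cv2.resize(i[y:y+h,x:x+w],(w*s,h*s),interpolation=cv2.INTER_CUBIC)
cv2.imwrite('pics/c7.png',np.hstack([cr(a,250,140,100,110,4),cr(b,210,180,100,110,4)]))
E
```

```text
t: 21.02
tcp_pos: [0.4567, 0.0031, 0.0611]
eef_rot: [-3.107, -0.077, -0.414]
ft_force: [1.2, 0.2, -2.3]
grip_width: 0.456
grip_force: 81.8
t: 21.6
tcp_pos: [0.4611, -0.1394, 0.06]
eef_rot: [-3.108, -0.073, -0.412]
ft_force: [-0.3, 1.3, -1.5]
grip_width: 0.456
grip_force: 82.1
B 0.05
dr [ 0.0016 -0.0019 -0.003 ] rows>= 1.0 | shift after turn [-0.0028 -0.0024 -0.0028] | shift before turn [-0.0028 -0.0024 -0.0028] rows 1.0
B 0.025
dr [ 0.0016 -0.0019 -0.003 ] rows>= 1.0 | shift after turn [ 0.0214 -0.0024  0.0037] | shift before turn [ 0.0213 -0.0025  0.0037] rows 1.0
[-0.55 -0.07  2.05  0.18  0.94  0.88] [-0.3  1.3 -1.5] [-0.    0.27  0.05]
```

View pics/c7.png

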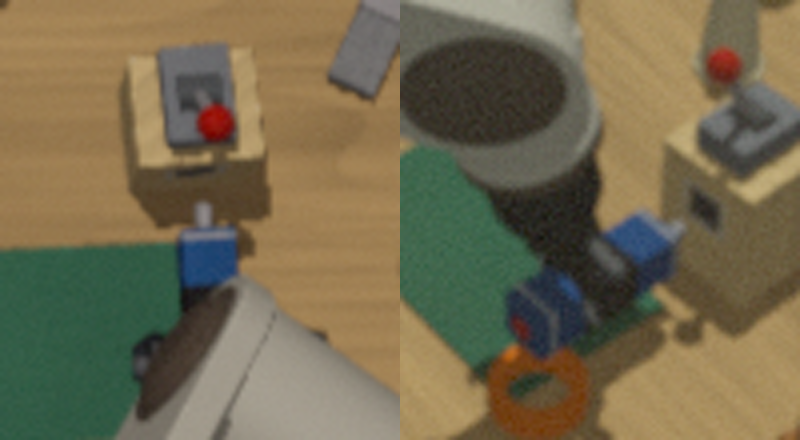

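Pin tip at top crop (204,207) against window B at (196,172); in the side crop the tail end (518,325) is visible. Checking the lateral offset.

```bash
python3 - <<'E'
from h import *
a=np.load('pics/t7.png.npz');b=np.load('pics/s7.png.npz')
pa=lambda x,y:(250+(x+.5)/4-.5,140+(y+.5)/4-.5);pb=lambda x,y:(210+(x-400+.5)/4-.5,180+(y+.5)/4-.5)
az=.05;X=np.array([np.cos(az),np.sin(az),0]);Y=np.array([-X[1],X[0],0])
p,e=tri(a,pa(204,207),b,pb(682,228));q,f=tri(a,pa(196,172),b,pb(705,209));print(p,e,q,f,'lat',(p-q)@Y,'gap',(q-p)@X,p[2]-q[2])
tip=atz(a,*pa(204,207),.07);w=atz(a,*pa(196,172),.07);print(tip,w,'lat',(tip-w)@Y,'gap',(w-tip)@X)
fl=atz(a,*pa(135,166),.11);fr=atz(a,*pa(267,157),.11);bl=atz(a,*pa(128,60),.11);br=atz(a,*pa(250,50),.11)
d=fl-fr;print('yaw front',np.arctan2(-d[0],d[1]),np.linalg.norm(d));d=bl-br;print('yaw back',np.arctan2(-d[0],d[1]),np.linalg.norm(d))
print('top front mid',(fl+fr)/2)
s=ctrl.sense();R=Ro.from_rotvec(s['eef_rot']).as_matrix();print('az now',np.arctan2(R[1,0],R[0,0]))
E
```

```text
[ 0.55418223 -0.13736119  0.07222406] 0.002663240205326456 [ 0.5804704  -0.13265139  0.07189032] 0.0029780260687750203 lat -0.0033900528870105047 gap 0.026490703899401256 0.000333742087428035
[ 0.55340586 -0.13689289  0.07      ] [ 0.57953872 -0.13204277  0.07      ] lat -0.0035379644474601347 gap 0.026342609789998184
yaw front 0.04874327398556852 0.09460950061722863
yaw back 0.06436094917535017 0.08836709837219488
top front mid [ 0.57967844 -0.13138041  0.11      ]
az now 0.04913330829321126
```

```bash

python3 -m jog '[{"dr":[0,0,0],"xyz":[0.0072,-0.001,0.0014],"gripper":0},{"dr":[0,0,0],"xyz":[0.0072,-0.001,0.0014],"gripper":0},{"dr":[0,0,0],"xyz":[0.0072,-0.001,0.0014],"gripper":0},{"dr":[0,0,0],"xyz":[0,0,0],"gripper":0},{"dr":[0,0,0],"xyz":[0,0,0],"gripper":0}]'
python3 pr.py B .025
python3 -m jog '[{"dr":[0,0,0],"xyz":[0.0019,0,0.0005],"gripper":0},{"dr":[0,0,0],"xyz":[0.0019,0,0.0005],"gripper":0},{"dr":[0,0,0],"xyz":[0.0019,0,0.0005],"gripper":0},{"dr":[0,0,0],"xyz":[0,0,0],"gripper":0}]'|grep -E 'tcp|ft'
python3 -m jog '[{"dr":[0,0,0],"xyz":[0.0019,0,0.0005],"gripper":0},{"dr":[0,0,0],"xyz":[0.0019,0,0.0005],"gripper":0},{"dr":[0,0,0],"xyz":[0.0019,0,0.0005],"gripper":0},{"dr":[0,0,0],"xyz":[0,0,0],"gripper":0}]'|grep -E 'tcp|ft'
python3 -m jog '[{"dr":[0,0,0],"xyz":[0.0019,0,0.0005],"gripper":0},{"dr":[0,0,0],"xyz":[0.0019,0,0.0005],"gripper":0},{"dr":[0,0,0],"xyz":[0.0019,0,0.0005],"gripper":0},{"dr":[0,0,0],"xyz":[0,0,0],"gripper":0}]'|grep -E 'tcp|ft'
python3 -m jog '[{"dr":[0,0,0],"xyz":[0.0019,0,0.0005],"gripper":0},{"dr":[0,0,0],"xyz":[0.0019,0,0.0005],"gripper":0},{"dr":[0,0,0],"xyz":[0,0,0],"gripper":0}]'|grep -E 'tcp|ft'
python3 pr.py B 0
```

```text
t: 22.12
tcp_pos: [0.4832, -0.133, 0.0614]
eef_rot: [-3.107, -0.079, -0.411]
ft_force: [-0.3, 0.1, -3.5]
grip_width: 0.455
grip_force: 82.1
B 0.025
dr [-0.0002 -0.0014  0.0008] rows>= 1.0 | shift after turn [-0.0006  0.0029 -0.0008] | shift before turn [-0.0006  0.0029 -0.0008] rows 1.0
[-0.51 -0.03  2.01  0.17  0.94  0.92] [-0.3  0.1 -3.5] [-0.03  0.25 -0.02]
tcp_pos: [0.4886, -0.1332, 0.0613]
ft_force: [-2.6, 0.8, -1.1]
tcp_pos: [0.4946, -0.1329, 0.0614]
ft_force: [-4.8, 0.2, -1.6]
tcp_pos: [0.5003, -0.1326, 0.0613]
ft_force: [-6.5, 0.3, -1.8]
tcp_pos: [0.5041, -0.1324, 0.0613]
ft_force: [-7.4, 0.8, -1.4]
B 0.0
dr [-0.     -0.0007 -0.0005] rows>= 1.0 | shift after turn [0.0033 0.0024 0.0002] | shift before turn [0.0033 0.0024 0.0002] rows 1.0
[-0.49  0.01  1.97  0.17  0.94  0.95] [-7.4  0.8 -1.4] [0.16 1.2  0.12]
```

```bash

python3 -m jog '[{"dr":[0,0,0],"xyz":[0.0019,0,0.0005],"gripper":0},{"dr":[0,0,0],"xyz":[0,0,0],"gripper":0}]'|grep -E 'tcp|ft'
python3 -m jog '[{"dr":[0,0,0],"xyz":[0.001,0,0.0003],"gripper":0},{"dr":[0,0,0],"xyz":[0,0,0],"gripper":0}]'|grep -E 'tcp|ft'
python3 -m jog '[{"dr":[0,0,0],"xyz":[0.0005,0,0.0001],"gripper":0},{"dr":[0,0,0],"xyz":[0,0,0],"gripper":0}]'|grep -E 'tcp|ft'
```

```text
tcp_pos: [0.5046, -0.1324, 0.0609]
ft_force: [-26.6, -3.2, 9.5]
tcp_pos: [0.5047, -0.1325, 0.0607]
ft_force: [-41.2, -4.6, 17.3]
tcp_pos: [0.5047, -0.1325, 0.0606]
ft_force: [-46.8, -5.6, 19.5]
```

```bash

python3 -m jog '[{"dr":[0,0,0],"xyz":[-0.0011,0,-0.0003],"gripper":0},{"dr":[0,0,0],"xyz":[0,0,0],"gripper":0},{"dr":[0,0,0],"xyz":[0,0,0],"gripper":0},{"dr":[0,0,0],"xyz":[0,0,0],"gripper":0},{"dr":[0,0,0],"xyz":[0,0,0],"gripper":0},{"dr":[0,0,0],"xyz":[0,0,0],"gripper":0},{"dr":[0,0,0],"xyz":[0,0,0],"gripper":0},{"dr":[0,0,0],"xyz":[0,0,0],"gripper":0},{"dr":[0,0,0],"xyz":[0,0,0],"gripper":0},{"dr":[0,0,0],"xyz":[0,0,0],"gripper":0}]'
python3 - <<'E'
from h import *
a=snap('top','t8.png')['color'];b=snap('side','s8.png')['color']
cr=lambda i,x,y,w,h,s:cv2.resize(i[y:y+h,x:x+w],(w*s,h*s),interpolation=cv2.INTER_CUBIC)
cv2.imwrite('pics/c8.png',np.hstack([cr(a,265,150,80,90,5),cr(b,220,190,80,90,5)]))
print(ctrl.sense()['wrist_torque'],ctrl.sense()['ft_force'])
E
```

```text
t: 24.7
tcp_pos: [0.5047, -0.1324, 0.0609]
eef_rot: [-3.108, -0.078, -0.405]
ft_force: [-31.0, -3.7, 10.8]
grip_width: 0.451
grip_force: 84.3
[-0.31206852  3.82275178  0.27507241] [-31.62662288  -3.5533239    9.97155174]
```

View pics/c8.png

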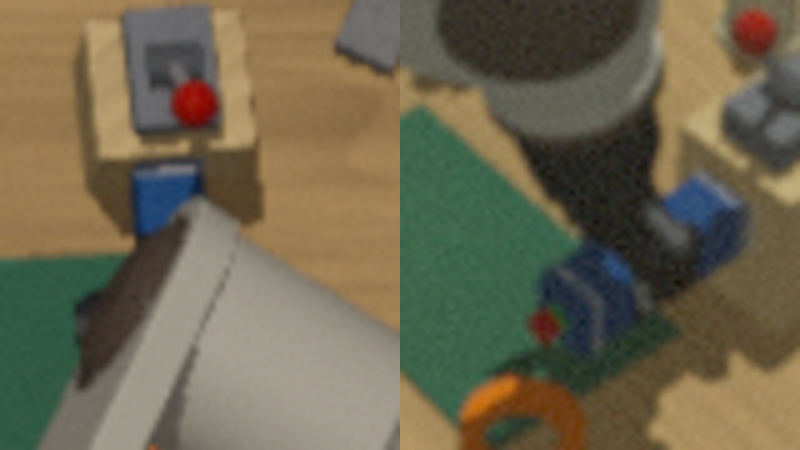

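Red and green both show at the tail, red at crop (543,327) and green at (558,315), and the plateau force was about 6.5 N. The right pad (B) is sound, so A is the soft one. Withdrawing to lay the gauge back down.

```bash

python3 -m jog '[{"dr":[0,0,0],"xyz":[-0.01,0,-0.0026],"gripper":0},{"dr":[0,0,0],"xyz":[-0.0193,0,-0.0052],"gripper":0},{"dr":[0,0,0],"xyz":[-0.0193,0,-0.0052],"gripper":0},{"dr":[0,0,0],"xyz":[-0.0193,0,-0.0052],"gripper":0},{"dr":[0,0,0],"xyz":[0.0052,0,-0.0193],"gripper":0},{"dr":[0,0,0],"xyz":[0.0052,0,-0.0193],"gripper":0},{"dr":[0,0,0],"xyz":[0,0,0],"gripper":0}]'
cat > p6.py <<'E'
from h import *
R2=tool(np.radians(97),np.radians(15),-1);plan(R2,[.445,-.0083,.05]);plan(R2,[.445,-.0083,.017]);print(ctrl.sense()['joints'].round(2),ctrl.sense()['ft_force'])
E
python3 p6.py
```

```text
t: 25.38
tcp_pos: [0.438, -0.1371, 0.1054]
eef_rot: [-3.109, -0.076, -0.42]
ft_force: [0.8, -0.5, -0.9]
grip_width: 0.456
grip_force: 82.2
dr [ 0.4336 -0.0022 -1.5862] rows>= 14.0 | shift after turn [0.1083 0.0226 0.0864] | shift before turn [-0.0018 -0.1285  0.0565] rows 4.0
dr [ 0.4336 -0.0022 -1.5862] rows>= 14.0 | shift after turn [0.0997 0.0226 0.1182] | shift before turn [-0.0106 -0.1286  0.0883] rows 4.0
[-0.58 -0.18  2.05  0.18  1.06  0.87] [ 0.78847767 -0.47266196 -0.94871621]
```

```bash

python3 -m jog '[{"dr":[0,0,0],"xyz":[0.0025,-0.0257,0.0006],"gripper":0},{"dr":[0,0,0],"xyz":[0.0025,-0.0257,0.0006],"gripper":0},{"dr":[0,0,0],"xyz":[0.0025,-0.0257,0.0006],"gripper":0},{"dr":[0,0,0],"xyz":[0.0025,-0.0257,0.0006],"gripper":0},{"dr":[0,0,0],"xyz":[0.0025,-0.0257,0.0006],"gripper":0},{"dr":[0.0289,0,-0.1057],"xyz":[0,0,0],"gripper":0},{"dr":[0.0289,0,-0.1057],"xyz":[0,0,0],"gripper":0},{"dr":[0.0289,0,-0.1057],"xyz":[0,0,0],"gripper":0},{"dr":[0.0289,0,-0.1057],"xyz":[0,0,0],"gripper":0},{"dr":[0.0289,0,-0.1057],"xyz":[0,0,0],"gripper":0}]'|grep tcp
python3 -m jog '[{"dr":[0.0289,0,-0.1057],"xyz":[0,0,0],"gripper":0},{"dr":[0.0289,0,-0.1057],"xyz":[0,0,0],"gripper":0},{"dr":[0.0289,0,-0.1057],"xyz":[0,0,0],"gripper":0},{"dr":[0.0289,0,-0.1057],"xyz":[0,0,0],"gripper":0},{"dr":[0.0289,0,-0.1057],"xyz":[0,0,0],"gripper":0},{"dr":[0.0289,0,-0.1057],"xyz":[0,0,0],"gripper":0},{"dr":[0.0289,0,-0.1057],"xyz":[0,0,0],"gripper":0},{"dr":[0.0289,0,-0.1057],"xyz":[0,0,0],"gripper":0},{"dr":[0.0289,0,-0.1057],"xyz":[0,0,0],"gripper":0},{"dr":[0.0289,0,-0.1057],"xyz":[0,0,0],"gripper":0}]'
python3 -m jog '[{"dr":[0,0,0],"xyz":[0,0,0],"gripper":0},{"dr":[0,0,0],"xyz":[0,0,0],"gripper":0}]' |grep tcp
python3 p6.py
```

```text
tcp_pos: [0.4432, -0.0068, 0.1017]
t: 27.05
tcp_pos: [0.4434, -0.0071, 0.1015]
eef_rot: [-1.935, -2.198, -0.257]
ft_force: [0.0, 0.3, -2.4]
grip_width: 0.455
grip_force: 82.1
tcp_pos: [0.4433, -0.0069, 0.1014]
dr [-0.0026 -0.0052 -0.0039] rows>= 1.0 | shift after turn [-0.0149  0.0015  0.0492] | shift before turn [-0.0151  0.0017  0.0492] rows 2.0
dr [-0.0026 -0.0052 -0.0039] rows>= 1.0 | shift after turn [-0.0234  0.0015  0.0811] | shift before turn [-0.0238  0.0018  0.081 ] rows 3.0
[-0.36  0.01  1.88  0.24  1.38 -0.54] [-0.5022864  -0.30318677 -1.95060878]
```

Down 78 mm to z≈0.023, then feel for contact.

```bash

python3 -m jog '[{"dr":[0,-0.005,0],"xyz":[-0.004,0,0.015],"gripper":0},{"dr":[0,0,0],"xyz":[-0.004,0,0.015],"gripper":0},{"dr":[0,0,0],"xyz":[-0.004,0,0.015],"gripper":0},{"dr":[0,0,0],"xyz":[-0.004,0,0.015],"gripper":0},{"dr":[0,0,0],"xyz":[-0.004,0,0.013],"gripper":0},{"dr":[0,0,0],"xyz":[0,0,0],"gripper":0},{"dr":[0,0,0],"xyz":[0,0,0],"gripper":0}]'|grep -E 'tcp|ft'
python3 -m jog '[{"dr":[0,0,0],"xyz":[-0.0008,0,0.0029],"gripper":0},{"dr":[0,0,0],"xyz":[0,0,0],"gripper":0}]'|grep -E 'tcp|ft'
python3 -m jog '[{"dr":[0,0,0],"xyz":[-0.0004,0,0.0014],"gripper":0},{"dr":[0,0,0],"xyz":[0,0,0],"gripper":0}]'|grep -E 'tcp|ft'
python3 -m jog '[{"dr":[0,0,0],"xyz":[-0.0003,0,0.001],"gripper":0},{"dr":[0,0,0],"xyz":[0,0,0],"gripper":0}]'|grep -E 'tcp|ft'
```

```text
tcp_pos: [0.4425, -0.0071, 0.0261]
ft_force: [-0.3, -0.5, -1.4]
tcp_pos: [0.443, -0.0074, 0.0236]
ft_force: [-0.3, 0.3, -2.3]
tcp_pos: [0.4429, -0.0073, 0.0219]
ft_force: [-0.0, -0.3, -2.7]
tcp_pos: [0.4427, -0.0073, 0.0206]
ft_force: [0.6, -0.6, -3.0]
```

```bash

python3 -m jog '[{"dr":[0,0,0],"xyz":[-0.0004,0,0.0014],"gripper":0},{"dr":[0,0,0],"xyz":[0,0,0],"gripper":0}]'|grep -E 'tcp|ft'
python3 -m jog '[{"dr":[0,0,0],"xyz":[-0.0003,0,0.001],"gripper":0},{"dr":[0,0,0],"xyz":[0,0,0],"gripper":0}]'|grep -E 'tcp|ft'
python3 -m jog '[{"dr":[0,0,0],"xyz":[-0.0003,0,0.001],"gripper":0},{"dr":[0,0,0],"xyz":[0,0,0],"gripper":0}]'|grep -E 'tcp|ft'
python3 -m jog '[{"dr":[0,0,0],"xyz":[-0.0002,0,0.0007],"gripper":0},{"dr":[0,0,0],"xyz":[0,0,0],"gripper":0}]'|grep -E 'tcp|ft'
```

```text
tcp_pos: [0.4427, -0.0073, 0.019]
ft_force: [0.5, 0.2, -2.9]
tcp_pos: [0.4427, -0.0074, 0.018]
ft_force: [-0.4, 0.2, -2.5]
tcp_pos: [0.4427, -0.0074, 0.0169]
ft_force: [-0.5, 0.5, -2.1]
tcp_pos: [0.4427, -0.0074, 0.0162]
ft_force: [0.1, 0.5, -1.8]
```

```bash

python3 -m jog '[{"dr":[0,0,0],"xyz":[-0.0002,0,0.0006],"gripper":0},{"dr":[0,0,0],"xyz":[0,0,0],"gripper":0}]'|grep -E 'tcp|ft'
python3 -m jog '[{"dr":[0,0,0],"xyz":[-0.0002,0,0.0006],"gripper":0},{"dr":[0,0,0],"xyz":[0,0,0],"gripper":0}]'|grep -E 'tcp|ft'
```

```text
tcp_pos: [0.4427, -0.0074, 0.0161]
ft_force: [-4.2, 0.7, 7.6]
tcp_pos: [0.4427, -0.0074, 0.016]
ft_force: [-10.3, -0.4, 21.8]
```

```bash

python3 -m jog '[{"dr":[0,0,0],"xyz":[0.0002,0,-0.0006],"gripper":0},{"dr":[0,0,0],"xyz":[0,0,0],"gripper":100},{"dr":[0,0,0],"xyz":[0,0,0],"gripper":100},{"dr":[0,0,0],"xyz":[0,0,0],"gripper":100},{"dr":[0,0,0],"xyz":[0,0,0],"gripper":100},{"dr":[0,0,0],"xyz":[0,0,0],"gripper":100},{"dr":[0,0,0],"xyz":[0,0,0],"gripper":100},{"dr":[0,0,0],"xyz":[0,0,-0.01],"gripper":100},{"dr":[0,0,0],"xyz":[0,0,-0.02],"gripper":100}]'
python3 -m jog '[{"dr":[0,0,0],"xyz":[0,0,-0.03],"gripper":100},{"dr":[0,0,0],"xyz":[0,0,-0.03],"gripper":100},{"dr":[0,0,0],"xyz":[0,0,-0.03],"gripper":100},{"dr":[0,0,0],"xyz":[0,0,-0.03],"gripper":0},{"dr":[0,0,0],"xyz":[0,0,-0.03],"gripper":0},{"dr":[0,0,0],"xyz":[0,0,0],"gripper":0},{"dr":[0,0,0],"xyz":[0,0,0],"gripper":0},{"dr":[0,0,0],"xyz":[0,0,0],"gripper":0}]'
cat > p7.py <<'E'
from h import *
X=np.array([np.cos(-.2),np.sin(-.2),0]);R=tool(np.pi/2-.2,0,-1);B=np.array([.600,.175,.187])
for d in(-.065,-.03,.055):print(d);plan(R,B+d*X)
s=ctrl.sense();print(s['joints'].round(2),s['ft_force'].round(1))
E
python3 p7.py
python3 - <<'E'
from h import *
a=snap('top','t9.png')['color'];b=snap('side','s9.png')['color']
for n,im in(('top',a),('side',b)):
    y,x=(195,205) if n=='top' else (195,180)
    c=im[y:y+65,x:x+100].astype(int);m=(c[...,0]>c[...,1]+25)&(c[...,0]>c[...,2]+40)
    v,u=np.nonzero(m)
    if u.size:print(n,u.size,u.mean()+x,v.mean()+y,u.min()+x,u.max()+x,v.min()+y,v.max()+y)
c=np.load('pics/t9.png.npz')
print(proj(c,[.4427,-.0007,.044]))
E
```

```text
t: 30.05
tcp_pos: [0.4426, -0.0147, 0.044]
eef_rot: [-1.941, -2.194, -0.25]
ft_force: [-0.0, 0.3, -0.5]
grip_width: 1.004
grip_force: 0.0
t: 30.72
tcp_pos: [0.4488, -0.0536, 0.1895]
eef_rot: [-1.944, -2.196, -0.252]
ft_force: [0.1, 0.4, -0.3]
grip_width: 0.301
grip_force: 0.0
-0.065
dr [-0.0458 -0.2592  0.3197] rows>= 4.0 | shift after turn [0.2541 0.0378 0.0025] | shift before turn [0.2208 0.1163 0.0613] rows 7.0
-0.03
dr [-0.0458 -0.2592  0.3197] rows>= 4.0 | shift after turn [0.2541 0.0728 0.0025] | shift before turn [0.2101 0.1495 0.0583] rows 7.0
0.055
dr [-0.0458 -0.2592  0.3197] rows>= 4.0 | shift after turn [0.2541 0.1578 0.0025] | shift before turn [0.1842 0.2301 0.0511] rows 8.0
[-0.45 -0.02  1.73  0.22  1.58 -0.58] [ 0.1  0.4 -0.3]
top 237 249.49367088607596 231.78059071729956 232 270 223 240
side 172 221.57558139534882 233.88953488372093 206 238 222 247
(np.float64(254.81499301789455), np.float64(230.9969200773838))
```

```bash

python3 -m jog '[{"dr":[-0.0092,-0.0518,0.0639],"xyz":[0,0,0],"gripper":0},{"dr":[-0.0092,-0.0518,0.0639],"xyz":[0,0,0],"gripper":0},{"dr":[-0.0092,-0.0518,0.0639],"xyz":[0,0,0],"gripper":0},{"dr":[-0.0092,-0.0518,0.0639],"xyz":[0,0,0],"gripper":0},{"dr":[-0.0092,-0.0518,0.0639],"xyz":[0,0,0],"gripper":0},{"dr":[0,0,0],"xyz":[0.0318,0,0],"gripper":0},{"dr":[0,0,0],"xyz":[0.0318,0,0],"gripper":0},{"dr":[0,0,0],"xyz":[0.0318,0,0],"gripper":0},{"dr":[0,0,0],"xyz":[0.0318,0,0],"gripper":0},{"dr":[0,0,0],"xyz":[0.0318,0,0],"gripper":0}]'|grep tcp
python3 -m jog '[{"dr":[0,0,0],"xyz":[0.0318,0,0],"gripper":0},{"dr":[0,0,0],"xyz":[0.0318,0,0],"gripper":0},{"dr":[0,0,0],"xyz":[0.0318,0.01,0],"gripper":0},{"dr":[0,0,0],"xyz":[0,0.01,0],"gripper":0},{"dr":[0,0,0],"xyz":[0,0,0],"gripper":0},{"dr":[0,0,0],"xyz":[0,0,0],"gripper":0}]'
python3 p7.py
```

```text
tcp_pos: [0.4801, 0.104, 0.1888]
t: 32.15
tcp_pos: [0.5186, 0.1916, 0.1885]
eef_rot: [-2.431, -1.989, 0.003]
ft_force: [-0.5, 0.0, 0.3]
grip_width: 0.007
grip_force: 0.0
-0.065
dr [-0.0016  0.0008  0.0008] rows>= 1.0 | shift after turn [-0.0001  0.018   0.0015] | shift before turn [-0.0001  0.018   0.0015] rows 1.0
-0.03
dr [-0.0016  0.0008  0.0008] rows>= 1.0 | shift after turn [-0.0001  0.053   0.0015] | shift before turn [-0.0001  0.053   0.0015] rows 2.0
0.055
dr [-0.0016  0.0008  0.0008] rows>= 1.0 | shift after turn [-1.00e-04  1.38e-01  1.50e-03] | shift before turn [-0.0002  0.138   0.0013] rows 4.0
[ 0.21  0.12  1.55 -0.    1.47  0.41] [-0.5  0.   0.3]
```

```bash

python3 -m jog '[{"dr":[0,0,0],"xyz":[0,0.01,0],"gripper":0},{"dr":[0,0,0],"xyz":[0,0.01,0],"gripper":0},{"dr":[0,0,0],"xyz":[0,0.01,0],"gripper":0},{"dr":[0,0,0],"xyz":[0,0.01,0],"gripper":0},{"dr":[0,0,0],"xyz":[0,0.01,0],"gripper":0},{"dr":[0,0,0],"xyz":[0,0.01,0],"gripper":0}]'|grep -E 'tcp|ft'
python3 -m jog '[{"dr":[0,0,0],"xyz":[0,0.01,0],"gripper":0},{"dr":[0,0,0],"xyz":[0,0.01,0],"gripper":0},{"dr":[0,0,0],"xyz":[0,0.01,0],"gripper":0},{"dr":[0,0,0],"xyz":[0,0.01,0],"gripper":0},{"dr":[0,0,0],"xyz":[0,0.01,0],"gripper":0}]'|grep -E 'tcp|ft'
python3 -m jog '[{"dr":[0,0,0],"xyz":[0,0.003,0],"gripper":0},{"dr":[0,0,0],"xyz":[0,0.003,0],"gripper":0},{"dr":[0,0,0],"xyz":[0,0,0],"gripper":0}]'|grep -E 'tcp|ft'
```

```text
tcp_pos: [0.579, 0.1793, 0.1896]
ft_force: [-1.5, 0.5, 1.9]
tcp_pos: [0.6279, 0.1697, 0.1896]
ft_force: [-0.5, 0.3, -0.2]
tcp_pos: [0.6331, 0.1686, 0.1894]
ft_force: [1.1, 0.1, 0.1]
```

```bash
python3 p7.py; python3 -c "
from h import *
a=snap('top','t10.png');b=snap('side','s10.png')
for n,c,(x,y,w,h) in(('top',a,(170,120,60,70)),('side',b,(215,115,60,60))):
    i=c['color'][y:y+h,x:x+w].astype(int);m=(i[...,2]>110)&(i[...,1]<70)&(i[...,0]<70);v,u=np.nonzero(m);print(n,u.size,(u.mean()+x,v.mean()+y) if u.size else '')
for q in(0,.8,.9,1):
    X=np.array([np.cos(-.2),np.sin(-.2)]);p=np.array([.635,.168])+X*.08*np.sin(q-.505);P=[*p,.132+.08*np.cos(q-.505)];print(q,proj(a,P),proj(b,P))
"
```

```text
-0.065
dr [ 0.0001 -0.0001  0.0002] rows>= 1.0 | shift after turn [-0.0003 -0.0987  0.0024] | shift before turn [-0.0003 -0.0987  0.0024] rows 3.0
-0.03
dr [ 0.0001 -0.0001  0.0002] rows>= 1.0 | shift after turn [-0.0003 -0.0637  0.0024] | shift before turn [-0.0003 -0.0637  0.0024] rows 2.0
0.055
dr [ 0.0001 -0.0001  0.0002] rows>= 1.0 | shift after turn [-0.0003  0.0213  0.0024] | shift before turn [-0.0003  0.0213  0.0024] rows 1.0
[0.14 0.33 1.3  0.   1.51 0.34] [1.1 0.1 0.1]
top 0 
side 1 (np.float64(249.0), np.float64(139.0))
0 (np.float64(188.1187841830925), np.float64(169.32095633187737)) (np.float64(227.64445857266853), np.float64(145.9902953329934))
0.8 (np.float64(192.4365918575677), np.float64(146.41680724234394)) (np.float64(245.14421718913738), np.float64(139.7052320785607))
0.9 (np.float64(193.10147557380316), np.float64(143.98932004367086)) (np.float64(247.22854986391306), np.float64(139.86425147251248))
1 (np.float64(193.7692853038423), np.float64(141.75947383406572)) (np.float64(249.21240958719565), np.float64(140.23576608901197))
```

Keep pushing in small steps until the stop is felt.

```bash

python3 -m jog '[{"dr":[0,0,0],"xyz":[0,0.003,0],"gripper":0},{"dr":[0,0,0],"xyz":[0,0.003,0],"gripper":0},{"dr":[0,0,0],"xyz":[0,0,0],"gripper":0}]'|grep -E 'tcp|ft'
python3 -m jog '[{"dr":[0,0,0],"xyz":[0,0.003,0],"gripper":0},{"dr":[0,0,0],"xyz":[0,0,0],"gripper":0}]'|grep -E 'tcp|ft'
python3 -m jog '[{"dr":[0,0,0],"xyz":[0,0.002,0],"gripper":0},{"dr":[0,0,0],"xyz":[0,0,0],"gripper":0}]'|grep -E 'tcp|ft'
python3 -m jog '[{"dr":[0,0,0],"xyz":[0,0.0015,0],"gripper":0},{"dr":[0,0,0],"xyz":[0,0,0],"gripper":0}]'|grep -E 'tcp|ft'
```

```text
tcp_pos: [0.639, 0.1675, 0.1898]
ft_force: [1.2, 0.0, 0.4]
tcp_pos: [0.6419, 0.1669, 0.1896]
ft_force: [0.6, -0.2, 0.6]
tcp_pos: [0.6438, 0.1665, 0.1896]
ft_force: [-1.4, 0.2, -0.5]
tcp_pos: [0.6452, 0.1662, 0.1896]
ft_force: [-0.6, 0.1, -0.0]
```

```bash

python3 -m jog '[{"dr":[0,0,0],"xyz":[0,0.002,0],"gripper":0},{"dr":[0,0,0],"xyz":[0,0,0],"gripper":0}]'|grep -E 'tcp|ft'
python3 -m jog '[{"dr":[0,0,0],"xyz":[0,0.0015,0],"gripper":0},{"dr":[0,0,0],"xyz":[0,0,0],"gripper":0}]'|grep -E 'tcp|ft'
python3 -m jog '[{"dr":[0,0,0],"xyz":[0,0.001,0],"gripper":0},{"dr":[0,0,0],"xyz":[0,0,0],"gripper":0}]'|grep -E 'tcp|ft'
python3 - <<'E'
from h import *
b=snap('side','s11.png');x,y,w,h=225,125,50,40
i=b['color'][y:y+h,x:x+w].astype(int);m=(i[...,2]>i[...,1]+50)&(i[...,2]>i[...,0]+50);v,u=np.nonzero(m);print(u.size,sorted(set(u+x)),sorted(set(v+y)))
E
```

```text
tcp_pos: [0.6468, 0.1659, 0.1896]
ft_force: [-4.7, 1.7, 0.8]
tcp_pos: [0.6473, 0.1659, 0.1895]
ft_force: [-14.6, 2.0, 3.7]
tcp_pos: [0.6476, 0.1658, 0.1895]
ft_force: [-20.0, 2.1, 4.6]
16 [np.int64(248), np.int64(249), np.int64(250), np.int64(251), np.int64(252)] [np.int64(138), np.int64(139), np.int64(140), np.int64(141), np.int64(142)]
```

The stop is felt at the end of travel. Retreating and checking numerically, since the picture budget is used up.

```bash

python3 -m jog '[{"dr":[0,0,0],"xyz":[0,-0.005,0],"gripper":0},{"dr":[0,0,0],"xyz":[0,-0.02,0],"gripper":0},{"dr":[0,0,0],"xyz":[0,-0.025,0],"gripper":0},{"dr":[0,0,0],"xyz":[0,-0.03,0],"gripper":0},{"dr":[0,0,0],"xyz":[0,-0.03,0],"gripper":0},{"dr":[0,0,0],"xyz":[0.025,-0.03,-0.02],"gripper":0},{"dr":[0,0,0],"xyz":[0.03,-0.03,-0.02],"gripper":0},{"dr":[0,0,0],"xyz":[0.03,-0.02,-0.02],"gripper":0},{"dr":[0,0,0],"xyz":[0.03,0,-0.02],"gripper":0},{"dr":[0,0,0],"xyz":[0,0,0],"gripper":0}]'
python3 - <<'E'
from h import *
t=snap('top','t12.png');s=snap('side','s12.png')
t1=np.load('pics/t1.png.npz');s1=np.load('pics/s1.png.npz')
def red(c,x,y,w,h):
    i=c['color'][y:y+h,x:x+w].astype(int);m=(i[...,2]>i[...,1]+60)&(i[...,2]>i[...,0]+60);v,u=np.nonzero(m);return (u.size,round(u.mean()+x,1),round(v.mean()+y,1)) if u.size else 0
print('ballA',red(t,175,130,35,55),red(s,215,130,50,35),'exp q=1 top(193.8,141.8) side(249.2,140.2)')
print('ballB',red(t,290,150,30,40),red(t1,290,150,30,40),red(s,275,180,35,35),red(s1,275,180,35,35))
for n,c,x,y in(('top',t,205,195),('side',s,180,200)):
    i=c['color'][y:y+65,x:x+95].astype(int);m=(i[...,0]>i[...,1]+25)&(i[...,0]>i[...,2]+40);v,u=np.nonzero(m);print(n,u.size,u.mean()+x,v.mean()+y,u.min()+x,u.max()+x,v.min()+y,v.max()+y)
d=np.abs(t['color'].astype(int)-t1['color']).sum(2)>90
st,la,bx,ce=cv2.connectedComponentsWithStats(d.astype(np.uint8))[:4]
print([b.tolist() for b in bx[1:] if b[4]>12]); print(ctrl.sense()['t'])
E
```

```text
t: 35.55
tcp_pos: [0.4901, 0.3147, 0.2707]
eef_rot: [2.428, 1.993, 0.011]
ft_force: [1.2, -0.1, -0.4]
grip_width: 0.004
grip_force: 0.0
ballA (57, np.float64(193.4), np.float64(141.3)) (23, np.float64(249.8), np.float64(138.3)) exp q=1 top(193.8,141.8) side(249.2,140.2)
ballB (61, np.float64(303.4), np.float64(170.0)) (59, np.float64(303.5), np.float64(170.1)) (43, np.float64(290.6), np.float64(194.9)) (42, np.float64(290.7), np.float64(195.2))
top 301 254.16611295681062 231.67109634551494 232 276 223 240
side 179 221.58100558659217 234.0223463687151 205 238 222 247
[[189, 138, 10, 18, 90], [98, 141, 37, 46, 804], [33, 149, 257, 235, 20471], [197, 151, 7, 7, 44], [184, 163, 13, 11, 99], [197, 178, 5, 3, 14], [361, 182, 25, 36, 498], [206, 195, 8, 7, 48], [85, 197, 9, 8, 57], [236, 222, 42, 22, 346], [233, 227, 3, 14, 30], [226, 233, 6, 4, 20], [141, 263, 10, 5, 15], [90, 278, 11, 16, 51], [0, 340, 76, 44, 1601], [0, 364, 47, 20, 411], [296, 368, 8, 7, 28], [236, 375, 20, 9, 83], [292, 374, 11, 10, 61], [304, 375, 4, 6, 13], [0, 378, 6, 6, 21], [288, 378, 5, 6, 14]]
35.65
```

```bash
python3 - <<'E'
from h import *
L=lambda f:cv2.cvtColor(np.load('pics/'+f+'.npz')['color'],cv2.COLOR_BGR2GRAY)
for n,f1,f2,objs in(('top','t1.png','t12.png',dict(mug=(95,150,42,38),tape=(292,228,30,28),yellow=(376,143,30,30),offcut=(293,112,20,22),brush=(330,106,38,60),cone=(230,112,22,32),jar=(121,200,24,22))),
                    ('side','s1.png','s12.png',dict(mug=(185,130,34,40),tape=(228,262,34,28),jar=(170,157,20,26),cone=(283,165,20,30),yellow=(360,250,30,55)))):
    a,b=L(f1),L(f2)
    for o,(x,y,w,h) in objs.items():
        r=cv2.matchTemplate(b[y-12:y+h+12,x-12:x+w+12],a[y:y+h,x:x+w],cv2.TM_CCOEFF_NORMED);_,m,_,p=cv2.minMaxLoc(r);print(n,o,round(m,2),p[0]-12,p[1]-12)
E
```

```text
top mug 0.1 8 -12
top tape 1.0 0 0
top yellow 1.0 0 0
top offcut 1.0 0 0
top brush 1.0 0 0
top cone 1.0 0 0
top jar 0.59 -11 11
side mug 0.98 0 0
side tape 0.99 0 0
side jar 1.0 0 0
side cone 0.99 0 0
side yellow 0.99 0 0
```

```bash
python3 -c "
from plant import ctrl
print(ctrl.hand_in())"
```

```text
the job is handed in; nothing more can be done
None
```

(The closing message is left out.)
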